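Eject the filter cassette and hang it on the turning rack

ROBOT

A 7-joint arm with a two-finger parallel gripper is mounted at the origin on the work surface. World frame = base frame: x ahead of the robot, y to its left, z up, the work surface at z = 0. Lengths are in m, angles in rad, forces in N, time in s.
With the tool pointing down it reaches from about 0.4 to 0.875 m from the base axis. Payload 6.5 kg.
Tool frame: the origin (TCP) lies between the finger pads; the fingertips stand 14 mm ahead of it and the grasp point (between the pads) lies 5 mm behind it; z points along the fingers, y is the direction in which the jaws open and shut (so a half turn about z gives the same grasp; the last joint's range is limited). The gripper opens to 85 mm and grips with 20 to 120 N. Pads are 22 mm wide; open, the fingers measure 114 mm over their backs; the gripper's body (76 mm by 85 mm) begins 54 mm behind the grasp point. The pads swing forward as they close: fully open they stand 13 mm farther back than shut.
Start: joints at [1.094, 0.536, -0.004, 1.538, 0.003, 1.067, -0.071], TCP at [0.26, -0.596, 0.245] pointing down, gripper open.
Joint ranges: [-2.7, 2.7], [-0.37, 2.16], [-1.27, 1.26], [0.24, 2.4], [-1.31, 4.45], [0.19, 1.91], [-2.76, 2.76]. Speed limits (rad/s): [2.39, 2.39, 3.14, 3.14, 3.14, 3.14, 3.14].

INTERFACE

Orientations are given as [roll, pitch, yaw] about the fixed x, y, z axes, in that order (R = Rz(yaw) Ry(pitch) Rx(roll)).
In Python, from workcell import readout, viewer, finish_job, regions_of gives the robot as it stands.
- The arm moves only by the tool send_rows, never from a script. Its argument "increments" is a list of rows, each a list of 3 entries, a list of its own where there are three numbers: the shift along the world's x, y, z in mm, then the turn, a rotation vector about the world's x, y, z in degrees, then the finger opening in mm, from 0 to 85.4. In form: [[[dx, dy, dz], [rx, ry, rz], jaw], ...]. A call has 1 to 20 rows; each row shifts and turns the pose as measured when the row begins; what a row does not reach is not made up. A row lasts 1/12 s, in which the tool goes at most 41.7 mm and 7.16 degrees, less where a joint would pass 70% of its speed; a pose out of reach is approached as far as the arm can. A call is refused whole if a number of a shift passes 41.7 or a number of a turn 7.16, either way. A call with a gripper value outside its range is refused whole. The fingers move at their own pace and stop on an object; "force" is the grip in N (left out, the last holds). Time passes only in rows, so rows that do not move let the fingers close. It gives the time, the measured TCP pose, the force and the opening at its end, in the units of the state.
- readout.get_obs(): the state, without advancing time (a new reading comes with each control period).
- viewer.get_image(name): name is "scene" or "top" or "wrist"; returns a dict with "pixels" (480x640x3 uint8, red, green, blue), "fx", "fy", "cx", "cy" (pixels), "R" (3x3) and "t" (3): a world point X has camera coordinates R X + t. Camera axes: x right, y down, z forward; pixel columns grow to the right and rows downward; lengths in m; the calibration is good to about 2 mm. A picture is of the moment at which its call begins. There is no depth.
- finish_job(): hands the job in, once; it reports no verdict.
Trained networks look in the newest picture that a camera, given by its name, has taken for a name from the list of things; names that differ only in an ending like _2 or _b are one class to them, and where a whole thing is asked for, a point or a joint stands for the part that bears it (a point fixed in the world has none). Each returns a list of dicts, best first, with "confidence" (0 to 1); they miss things now and then, are a little off and sometimes report something else, mostly with a low value. They report only what shows in the picture. A call takes as long as a camera call.
- regions_of(target, camera): "region" (480x640 bool, what is visible of it) and "box" ([left, top, right, bottom] in pixels, round what is visible of it).
The state is a dict: "time": time; "joint_pos": joint angles; "qd": joint speeds; "joint_torque": joint torques, N m; "ee_pos": TCP position; "ee_rot": TCP orientation; "force": force on the tool from outside, world axes, zero at the start; "wrist_torque": the same for the moment, N m; "width": finger opening in m.
Only numpy, scipy, OpenCV 4.12 (cv2) and the standard library are available. Lean on these libraries where they do the work, as an engineer would, in place of code of your own. Each camera call takes 0.05 s, during which the arm holds its last target.

TASK

Press the dock's ejector lever fully down so that the flush-seated filter cassette rises, and take the cassette out of its leaning slot. Hang it upright by its window on the free arm of the turning rack, and leave the rack turned so that this free arm points along the toe of the rack's foot. Let go of everything, and do not drop the cassette on the bench or disturb the bottle, the beaker and the spanner.

Things in the scene. Friction and masses are not known exactly. Their poses are not given: they have to be found in the camera images.
- dock: Fixed steel dock, 210 x 150 mm, on the robot's left or right. Origin: centre of its underside; z up, front is -x. Its slot leans 30 degrees to the front: axis (-0.5, 0, 0.866) in the dock's axes; inside 104 mm wide (y), 20 mm thick, 133 mm deep, walls 12 mm. Cheeks reach y = +-73 mm, 118 mm high.
- slot_mouth (a point): Centre of the slot's upper opening, in the plane of its rim, 145 mm above the bench and 31.5 mm towards the dock's front from the dock's origin; axes as the dock's.
- lever_pad (a point): Centre of the top of the ejector lever's grey pad (40 mm along the lever, 45 mm wide, 10 mm thick). The lever is on the dock's -y side and points to its front: the pad is about 115 mm to -y and 118 mm to -x of the dock's origin. It goes nearly straight down (within 5 mm), from about 142 mm above the bench to 76 mm.
- lever (a joint): Lever angle in rad: 0 up (start), 0.55 fully down at its stop. It needs about 6 to 15 N at the pad and stays where it is left. It lifts the cassette along the slot by 91 mm per rad: 50 mm when fully down.
- cassette_mid (a point): Centre of the white filter cassette, a rigid slab 130 mm tall (its z), 100 mm wide (its y), 16 mm thick (its x), about 0.26 kg. It starts in the slot, leaning with it, top edge 3 mm below the rim; fully ejected its top edge stands 47 mm beyond the rim. Grip it near the top edge, across its thickness.
- window_top (a point): Middle of the top edge of the cassette's window, 45 mm below the cassette's top edge and 20 mm above its centre, half-way through the thickness; axes as the cassette's. The window is a rectangular through hole 64 mm wide and 38 mm high, mid-width: it reaches from 45 to 83 mm below the cassette's top edge.
- rack_stand: Fixed foot of the turning rack: bare metal disc 150 mm wide, 12 mm high, with one straight toe 30 mm wide that reaches 150 mm from the axis in the foot's -x direction. Origin at the centre of the underside, on the vertical turning axis. It stands on the other side of the robot from the dock.
- tree (a joint): Angle of the rack's upper part in rad, positive anticlockwise seen from above: 0 when the free arm points exactly along the toe; starts with the free arm away from the toe, positive. Stays where it is left; turning it takes about 1 to 2 N at the end of an arm.
- free_arm (a point): Midway between the two prongs of the rack's free arm, 80 mm from the turning axis, 181 mm above the bench, level with the prongs' upper side: the window's top edge rests here. -x points outwards along the arm. Prongs: steel, 10 mm thick, 32 mm apart centre to centre, rising 6 mm outwards.
- prong_end (a point): Midway between the ends of the free arm's prongs, 130 mm from the axis. The ends turn up: their top is 190 mm above the bench. Axes as free_arm.
- post_top (a point): Top of the rack's round post (26 mm thick), 213 mm above the bench on the turning axis. Two more two-prong arms, 120 degrees to either side of the free one, each carry a cassette of the same kind, fixed on: broad side to the axis, 80 mm from it, 96 to 226 mm above the bench.
- bottle: Bystander: amber bottle, 70 mm wide, 150 mm tall, origin under its centre.
- beaker: Bystander: white beaker, 80 mm wide, 90 mm tall, origin under its centre.
- spanner: Bystander: steel spanner 160 mm long lying on the bench, origin under its middle.

How it is judged:
By the outcome, as a careful person would: the job done as asked, in the order asked, and still so for the second after the job is handed in, with the robot touching nothing.
It also fails if it takes over 72 s, if anything falls off the work surface, if the arm or the gripper's body presses on something with over 40 N, if the wrist force passes 120 N, or if a joint passes its speed limit or range.

## Working session

There is one attempt and no reset: what is moved stays moved. The work goes in short steps, Python scripts to look and compute and a tool call to move; the robot and the scene stay as the last step left them, time stands still between calls to the robot, and variables do not carry over. Pictures are saved under pics/ and viewed, and the job is handed in when it is done.

Besides the shell and the picture viewer there is one more tool, called after "Emit:" in YAML: its name, and indented under it one key for each argument. send_rows: Moves the arm, as the interface text tells. Its arguments: {"type":"object","properties":{"increments":{"type":"array","items":{"type":"array"}},"force":{"type":"number"}},"required":["increments"]}

```bash
ls; mkdir -p pics; python3 - <<'E'
from workcell import readout, viewer
import cv2,numpy as np
o=readout.get_obs(); print({k:np.round(v,3).tolist() for k,v in o.items()})
for n in ["scene","top","wrist"]:
    im=viewer.get_image(n); cv2.imwrite(f"pics/{n}0.png",im["pixels"][:,:,::-1]); print(n,im["fx"],im["cx"],im["cy"],np.round(im["R"],3).tolist(),np.round(im["t"],3).tolist())
E
```

```text
pics
{'time': 0.0, 'joint_pos': [1.094, 0.537, -0.004, 1.539, 0.003, 1.067, -0.071], 'qd': [-0.001, -0.0, -0.001, 0.001, -0.001, 0.0, -0.001], 'joint_torque': [-0.0, -58.341, 1.048, -25.91, 0.012, 0.01, -0.0], 'ee_pos': [0.259, -0.595, 0.244], 'ee_rot': [-3.14, 0.0, 0.411], 'force': [-0.418, 0.42, -0.105], 'wrist_torque': [0.004, -0.05, 0.011], 'width': 0.085}
scene 581.9489610585109 325.7714458342386 238.2598595201808 [[-0.297, 0.955, -0.006], [0.779, 0.238, -0.581], [-0.553, -0.177, -0.814]] [0.179, -0.387, 1.687]
top 575.7506277263054 328.2268648156597 243.47121002152835 [[0.008, -1.0, 0.02], [-0.983, -0.012, -0.186], [0.186, -0.018, -0.982]] [-0.042, 0.616, 1.303]
wrist 369.69103601274236 319.43027191315076 241.5650026230899 [[0.399, -0.917, -0.001], [-0.882, -0.384, 0.271], [-0.249, -0.107, -0.962]] [-0.649, -0.036, 0.379]
```

View pics/scene0.png

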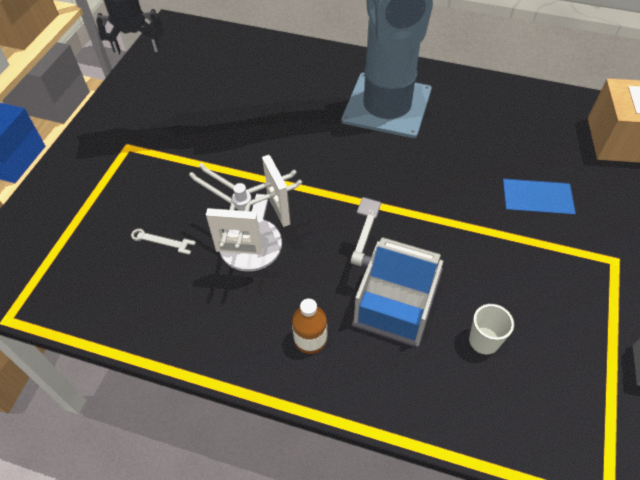

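View pics/top0.png

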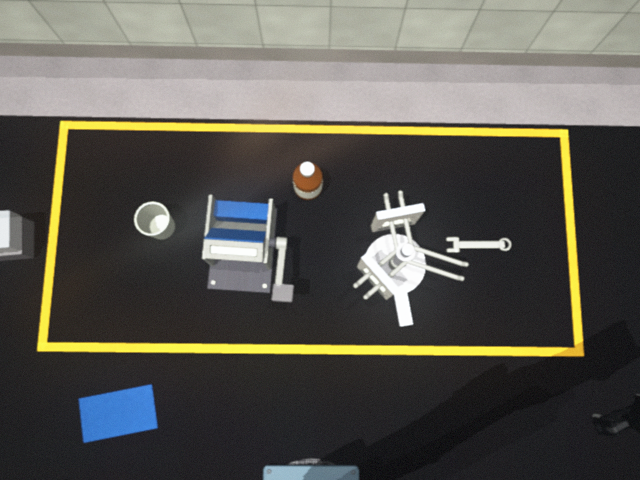

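View pics/wrist0.png

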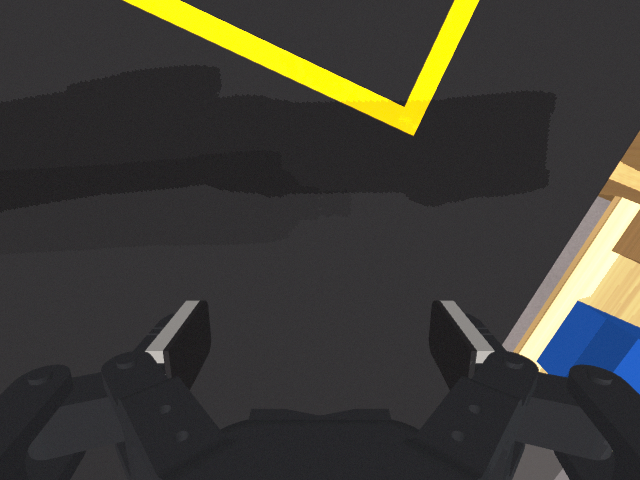

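```bash
python3 - <<'E'
import cv2
t=cv2.imread("pics/top0.png"); s=cv2.imread("pics/scene0.png")
cv2.imwrite("pics/t_dock.png",cv2.resize(t[180:320,180:320],None,fx=4.2,fy=4.2,interpolation=2))
cv2.imwrite("pics/t_rack.png",cv2.resize(t[180:340,340:520],None,fx=3.7,fy=3.7,interpolation=2))
cv2.imwrite("pics/s_dock.png",cv2.resize(s[180:350,330:460],None,fx=3.5,fy=3.5,interpolation=2))
cv2.imwrite("pics/s_rack.png",cv2.resize(s[140:280,170:320],None,fx=4.2,fy=4.2,interpolation=2))
E
```

```text
(no output)
```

View pics/t_dock.png

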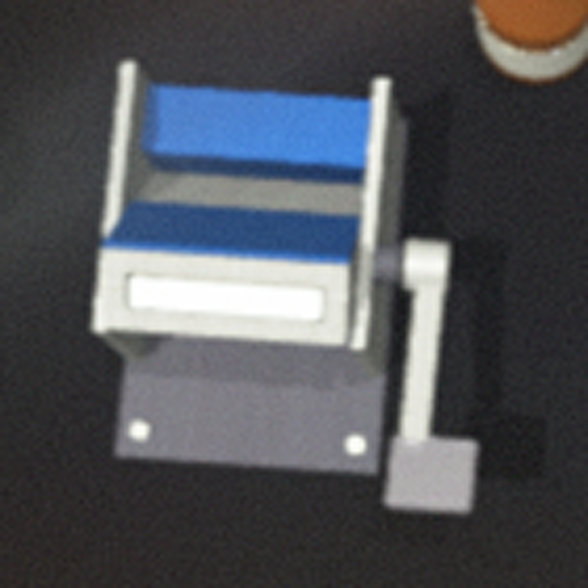

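View pics/t_rack.png

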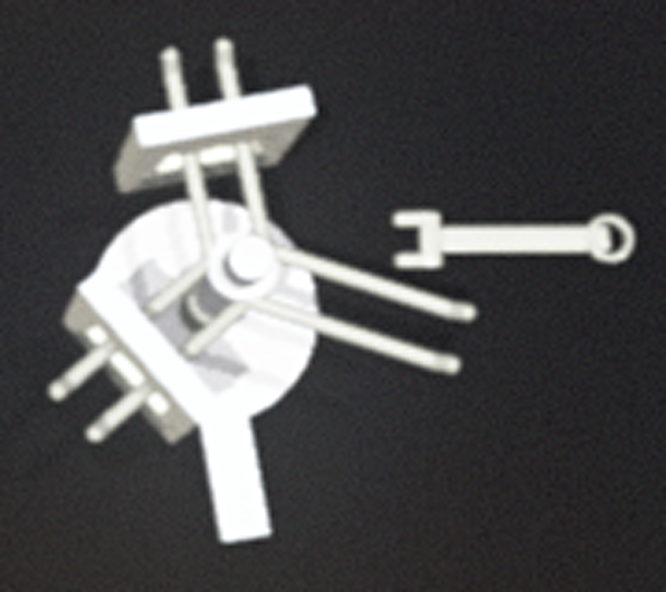

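View pics/s_dock.png

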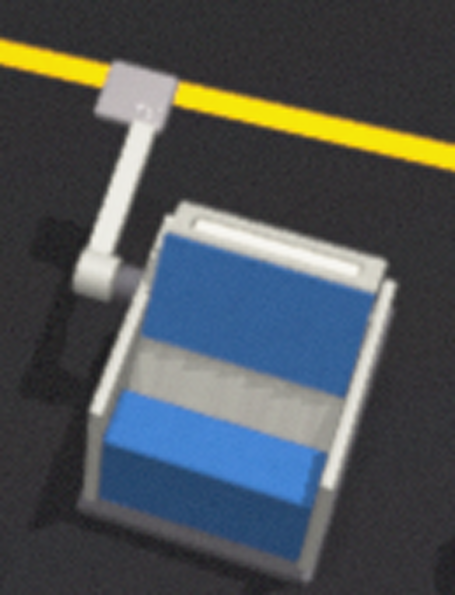

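View pics/s_rack.png

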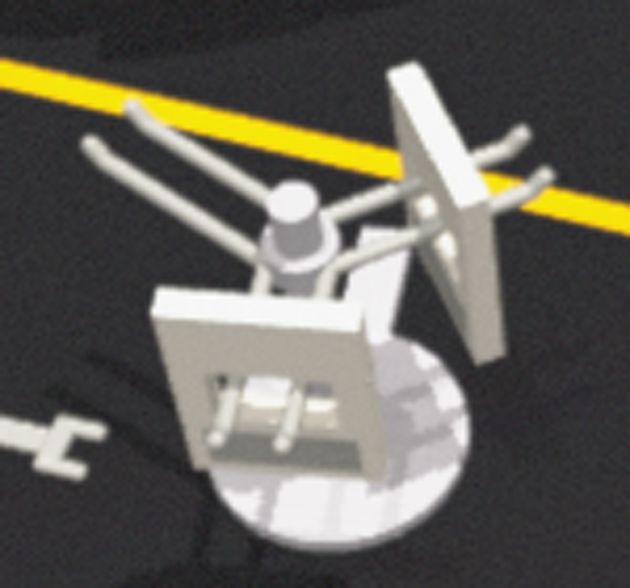

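```bash
cat > fit.py <<'E'
import numpy as np
from scipy.optimize import least_squares
from workcell import viewer
def cam(n):
    im=viewer.get_image(n); return im
def proj(c,X):
    p=np.asarray(X)@np.array(c["R"]).T+np.array(c["t"]); return np.c_[c["fx"]*p[:,0]/p[:,2]+c["cx"],c["fy"]*p[:,1]/p[:,2]+c["cy"]]
def place(p,L):
    c,s=np.cos(p[2]),np.sin(p[2]); L=np.asarray(L); return np.c_[p[0]+c*L[:,0]-s*L[:,1],p[1]+s*L[:,0]+c*L[:,1],L[:,2]]
def ray(c,u,v,z):
    R=np.array(c["R"]);o=-R.T@np.array(c["t"]); d=R.T@np.array([(u-c["cx"])/c["fx"],(v-c["cy"])/c["fy"],1]); return o+d*(z-o[2])/d[2]
E
python3 - <<'E'
from fit import *
T,S=cam("top"),cam("scene")
tc=lambda P:np.array(P)/4.2+[180,180]
sc=lambda P:np.array(P)/3.5+[330,180]
tr=lambda P:np.array(P)/3.7+[340,180]
sr=lambda P:np.array(P)/4.2+[170,140]
ax=np.array([-.5,0,.866]);th=np.array([.866,0,.5]);m=np.array([-.0315,0,.145])
ct=m-.003*ax
cas=[ct+.05*np.array([0,a,0])+.008*b*th for a,b in[(1,1),(-1,1),(-1,-1),(1,-1)]]
pad=[np.array([-.118+.02*a,-.115+.0225*b,.142]) for a,b in[(1,1),(1,-1),(-1,-1),(-1,1)]]
plate=[[-.105,.075,.01],[-.105,-.075,.01]]
obs=[("tcas",T,cas,tc([(127,273),(325,287),(323,321),(128,310)])),("tpad",T,pad,tc([(397,437),(478,440),(472,512),(386,505)])),
("tpl",T,plate,tc([(115,455),(378,473)])),
("scas",S,cas,sc([(362,277),(192,232),(195,220),(362,265)])),("spad",S,pad,sc([(160,130),(95,110),(113,60),(178,77)]))]
f=lambda p:np.concatenate([(proj(c,place(p,L))-o).ravel() for _,c,L,o in obs])
r=least_squares(f,[.55,.1,0],loss="soft_l1");print("dock",r.x)
for n,c,L,o in obs: print(n,np.round(proj(c,place(r.x,L))-o,1).tolist())
toe=[[-.15,.015,.012],[-.15,-.015,.012]]
post=[[0,0,.213]]
def mk(p):
    a=p[3];e=place([0,0,a],[[-.13,.016,.188],[-.13,-.016,.188]])
    return [("ttoe",T,toe,tr([(271,533),(221,541)])),("tpost",T,post,tr([(245,258)])),("spost",S,post,sr([(293,200)])),
     ("tpr",T,e,tr([(453,364),(465,312)][::-1])),("spr",S,e,sr([(93,146),(135,107)]))]
def g(p,ord):
    out=[]
    for n,c,L,o in mk(p):
        if n[0:2] =="tt" and ord[0]: o=o[::-1]
        if n=="tpr" and ord[1]: o=o[::-1]
        if n=="spr" and ord[2]: o=o[::-1]
        out.append((n,(proj(c,place(p[:3],L))-o)))
    return out
import itertools
best=None
for od in itertools.product([0,1],repeat=3):
  for a0 in np.arange(0,6.28,1):
    r=least_squares(lambda p:np.concatenate([x[1].ravel() for x in g(p,od)]),[.5,-.2,.1,a0])
    if best is None or r.cost<best[0]: best=(r.cost,r.x,od)
print(best)
for n,x in g(best[1],best[2]): print(n,np.round(x,1).tolist())
E
```

```text
dock [ 0.61305183  0.17458885 -0.03969116]
tcas [[-0.0, 0.6], [-1.7, -0.5], [-1.3, -1.7], [-0.1, -1.4]]
tpad [[-1.6, -1.1], [-0.3, -0.8], [0.1, 0.4], [-0.2, 1.0]]
tpl [[-0.2, 0.5], [-0.5, -0.7]]
scas [[-1.9, -0.2], [-0.0, -0.5], [0.6, -0.0], [-0.9, 0.1]]
spad [[-0.2, -2.1], [-1.2, -1.7], [-0.9, -0.7], [-0.2, -0.4]]
(np.float64(4.770928968325063), array([ 0.57661725, -0.19678731,  0.18911971,  1.07045182]), (1, 1, 1))
ttoe [[0.6, -0.1], [-0.7, -0.2]]
tpost [[0.4, -0.3]]
spost [[0.3, -0.8]]
tpr [[-1.3, -0.7], [-0.5, -0.8]]
spr [[-0.7, -1.1], [-0.5, -1.6]]
```

Emit:
send_rows:
  increments:
    - [[11,33,8],[0,0,3.2],0]
    - [[11,33,8],[0,0,3.2],0]
    - [[11,33,8],[0,0,3.2],0]
    - [[11,33,8],[0,0,3.2],0]
    - [[11,33,8],[0,0,3.2],0]
    - [[11,33,8],[0,0,3.2],0]
    - [[11,33,8],[0,0,3.2],0]
    - [[11,33,8],[0,0,3.2],0]
    - [[11,33,0],[0,0,3.2],0]
    - [[11,33,0],[0,0,3.2],0]
    - [[11,33,0],[0,0,3.2],0]
    - [[11,33,0],[0,0,3.2],0]
    - [[11,33,0],[0,0,3.2],0]
    - [[11,33,0],[0,0,3.2],0]
    - [[11,33,0],[0,0,3.2],0]
    - [[11,33,0],[0,0,3.2],0]
    - [[11,33,0],[0,0,3.2],0]
    - [[11,33,0],[0,0,3.2],0]
    - [[11,33,0],[0,0,3.2],0]
    - [[11,33,0],[0,0,3.2],0]
  force: 60

```text
time: 1.92
ee_pos: [0.4769, 0.0887, 0.312]
ee_rot: [3.133, 0.01, 1.565]
force: [0.6, -0.4, 0.3]
width: 0.0001
```

```bash
python3 - <<'E'
from fit import *
import cv2
W=cam("wrist");im=W["pixels"][:,:,::-1].copy()
p=[.6131,.1746,-.0397]
for L in ([[-.118,-.115,.142]],[[-.0315,0,.145]],[[-.098,-.0925,.142]],[[-.0315+.0015,.05,.145-.0026]],[[-.105,.075,.01]],[[-.105,-.075,.01]]):
    u=proj(W,place(p,L))[0]; print(u); 
    cv2.circle(im,tuple(int(x) for x in u),4,(0,0,255),1)
cv2.imwrite("pics/w1.png",im)
E
```

```text
[335.06439806 248.54384744]
[456.53297885 107.96212505]
[360.34946598 223.41783598]
[466.81188399  35.05390453]
[349.53189163  37.68213087]
[342.20139836 181.82810008]
```

View pics/w1.png

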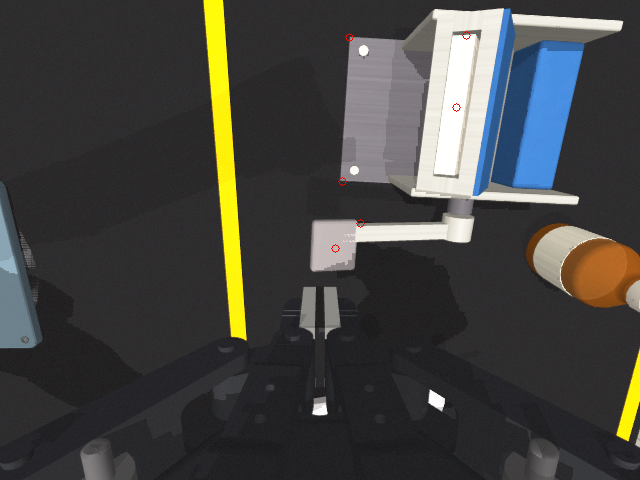

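Emit:
send_rows:
  increments:
    - [[6,-13,-5],[0.4,-0.5,-1],0]
    - [[6,-13,-20],[0,0,-1],0]
    - [[0,0,-30],[0,0,0],0]
    - [[0,0,-30],[0,0,0],0]
    - [[0,0,-25],[0,0,0],0]
    - [[0,0,-15],[0,0,0],0]
    - [[0,0,0],[0,0,0],0]

```text
time: 2.55
ee_pos: [0.4923, 0.0697, 0.1838]
ee_rot: [3.115, -0.005, 1.542]
force: [-0.5, -0.6, -0.1]
width: -0.0002
```

Emit:
send_rows:
  increments:
    - [[-2,-6,-8],[0,1,0],0]
    - [[0,0,-8],[0,0.5,0],0]
    - [[0,0,-8],[0,0,0],0]
    - [[0,0,-8],[0,0,0],0]
    - [[0,0,-8],[0,0,0],0]

```text
time: 2.97
ee_pos: [0.4926, 0.0607, 0.1448]
ee_rot: [3.139, -0.003, 1.537]
force: [-3.8, 0.7, 9.0]
width: 0.0
```

Emit:
send_rows:
  increments:
    - [[0,0,-8],[0,0,0],0]
    - [[0,0,-8],[0,0,0],0]
    - [[0,0,-8],[0,0,0],0]
    - [[0,0,-8],[0,0,0],0]
    - [[0,0,-8],[0,0,0],0]

```text
time: 3.38
ee_pos: [0.4927, 0.0609, 0.1059]
ee_rot: [3.138, -0.001, 1.536]
force: [-1.8, -1.6, 9.2]
width: 0.0002
```

```bash
python3 - <<'E'
from fit import *
import cv2
W=cam("wrist");cv2.imwrite("pics/w2.png",W["pixels"][:,:,::-1])
E
```

```text
(no output)
```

View pics/w2.png

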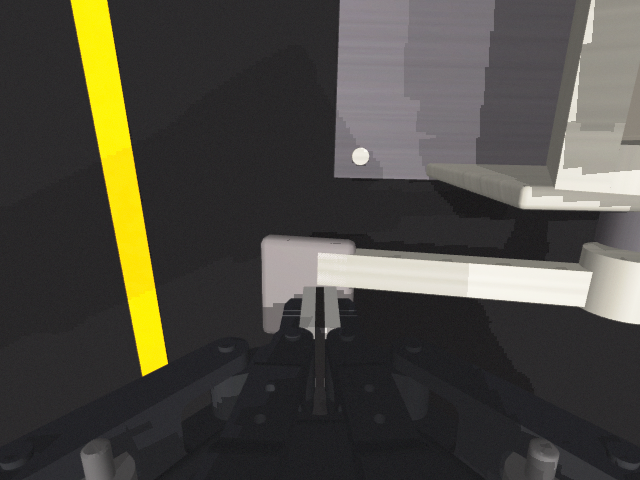

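Emit:
send_rows:
  increments:
    - [[0,0,-6],[0,0,0],0]
    - [[0,0,-6],[0,0,0],0]
    - [[0,0,-5],[0,0,0],0]
    - [[0,0,-4],[0,0,0],0]

```text
time: 3.77
ee_pos: [0.496, 0.0609, 0.0915]
ee_rot: [3.132, 0.005, 1.535]
force: [-27.5, -5.1, 80.0]
width: -0.0001
```

Emit:
send_rows:
  increments:
    - [[0,0,3],[0,0,0],0]
    - [[0,0,10],[0,0,0],0]
    - [[0,0,20],[0,0,0],0]
    - [[0,0,30],[0,0,0],0]
    - [[0,0,40],[0,0,0],0]
    - [[0,0,40],[0,0,0],85]
    - [[-10,0,30],[0,0,0],85]
    - [[-20,0,10],[0,0,0],85]
    - [[-20,0,0],[0,0,0],85]

```text
time: 4.52
ee_pos: [0.4485, 0.0628, 0.2881]
ee_rot: [3.123, 0.003, 1.536]
force: [0.2, 1.0, 0.2]
width: 0.0482
```

```bash
python3 - <<'E'
from fit import *
import cv2
W=cam("wrist");im=W["pixels"][:,:,::-1].copy()
p=[.6131,.1746,-.0397]
m=np.array([-.0315,0,.145]);ax=np.array([-.5,0,.866])
for L in ([[-.118,-.115,.076]],[m+.047*ax],[m+.047*ax+[0,.05,0]],[m+.047*ax-[0,.05,0]]):
    u=proj(W,place(p,L))[0]; print(u); 
    cv2.circle(im,tuple(int(x) for x in u),4,(0,0,255),1)
cv2.imwrite("pics/w3.png",im)
S=cam("scene");im=S["pixels"][:,:,::-1].copy()
for L in ([[-.118,-.115,.076]],[m+.047*ax],[m+.047*ax+[0,.05,0]],[m+.047*ax-[0,.05,0]]):
    u=proj(S,place(p,L))[0];cv2.circle(im,tuple(int(x) for x in u),2,(0,0,255),1)
cv2.imwrite("pics/s3.png",cv2.resize(im[160:360,320:470],None,fx=3,fy=3))
E
```

```text
[360.82650413 208.66698502]
[502.47348739  46.4006266 ]
[515.64743799 -57.33160813]
[490.91055536 137.44763411]
```

View pics/w3.png

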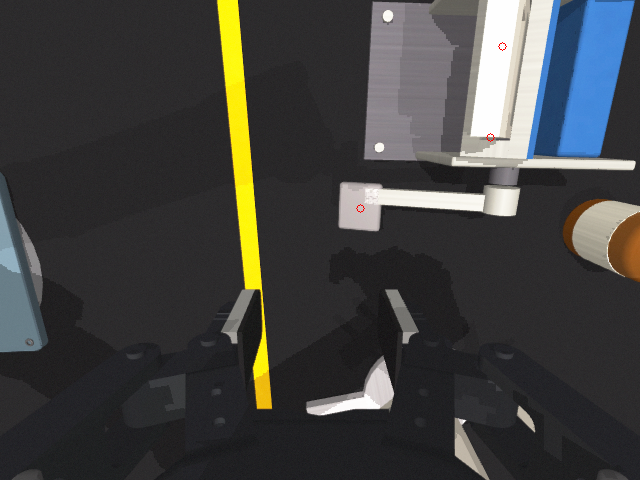

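View pics/s3.png

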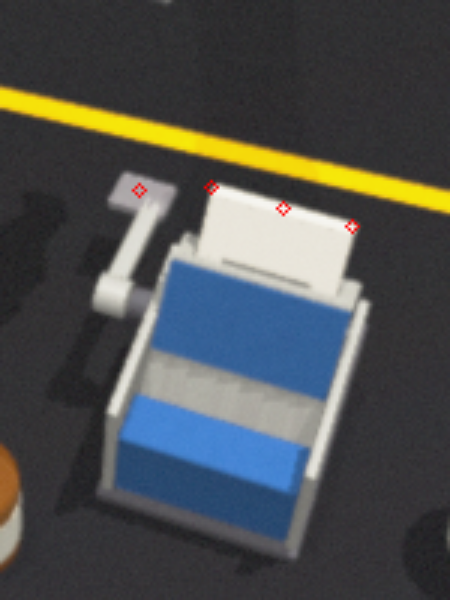

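Emit:
send_rows:
  increments:
    - [[4,14,0],[0,-5,0],70]
    - [[8,14,0],[0,-5,0],70]
    - [[8,14,0],[0,-5,0],70]
    - [[8,14,-5],[0,-5,0],70]
    - [[8,14,-5],[0,-5,0],70]
    - [[8,14,-5],[0,-5,0],70]
    - [[8,14,-5],[0,0,0],70]
    - [[8,10,-5],[0,0,0],70]
    - [[0,0,0],[0,0,0],70]

```text
time: 5.37
ee_pos: [0.5085, 0.1657, 0.2639]
ee_rot: [2.623, -0.016, 1.536]
force: [-0.0, 1.4, -0.2]
width: 0.0702
```

```bash
cat > tgt.py <<'E'
from fit import *
from scipy.spatial.transform import Rotation as Ro
from workcell import readout
def delta(pos,zdir,ydir):
    o=readout.get_obs(); z=np.array(zdir,float);z/=np.linalg.norm(z); y=np.array(ydir,float);y-=z*(y@z);y/=np.linalg.norm(y)
    Rt=np.c_[np.cross(y,z),y,z]; Rc=Ro.from_euler("xyz",o["ee_rot"]).as_matrix()
    print("pos",np.round(o["ee_pos"],4),"d mm",np.round(1e3*(np.array(pos)-o["ee_pos"]),1),"turn deg",np.round(np.degrees(Ro.from_matrix(Rt@Rc.T).as_rotvec()),2), "q",np.round(o["joint_pos"],2))
E
python3 - <<'E'
from tgt import *
import cv2
delta([.517,.178,.257],[.5,-.02,-.866],[.866,-.034,.5])
W=cam("wrist");im=W["pixels"][:,:,::-1].copy()
p=[.6131,.1746,-.0397]
m=np.array([-.0315,0,.145]);ax=np.array([-.5,0,.866]);th=np.array([.866,0,.5])
for L in [m+.047*ax+.008*th*a+[0,.05*b,0] for a in(1,-1) for b in (1,-1)]:
    u=proj(W,place(p,[L]))[0]; cv2.circle(im,tuple(int(x) for x in u),4,(0,0,255),1)
cv2.imwrite("pics/w4.png",im)
E
```

```text
pos [0.5085 0.1657 0.2639] d mm [ 8.5 12.3 -6.9] turn deg [-0.94 -0.28 -0.29] q [ 0.03  0.17 -0.63  2.18  0.83  0.52 -1.28]
```

View pics/w4.png

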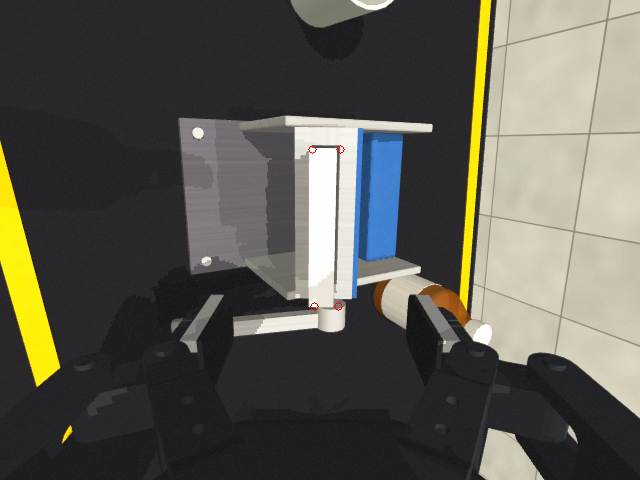

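Emit:
send_rows:
  increments:
    - [[4,6,-4],[-0.5,-0.2,-0.2],70]
    - [[4,6,-3],[-0.4,0,0],70]
    - [[10,0,-17],[0,0,0],70]
    - [[10,0,-17],[0,0,0],70]
    - [[10,0,-17],[0,0,0],70]
    - [[5,0,-9],[0,0,0],70]
    - [[0,0,0],[0,0,0],70]

```text
time: 6.0
ee_pos: [0.5546, 0.1727, 0.1957]
ee_rot: [2.619, 0.001, 1.526]
force: [0.2, 1.1, 0.0]
width: 0.0702
```

```bash
python3 - <<'E'
from tgt import *
import cv2
delta([.566,.1764,.170],[.5,-.02,-.866],[.866,-.034,.5])
W=cam("wrist");im=W["pixels"][:,:,::-1].copy()
cv2.imwrite("pics/w5.png",im)
E
```

```text
pos [0.5546 0.1727 0.1957] d mm [ 11.4   3.7 -25.7] turn deg [ 0.05 -0.06  0.3 ] q [-0.09  0.37 -0.52  2.14  1.17  0.5  -1.59]
```

View pics/w5.png

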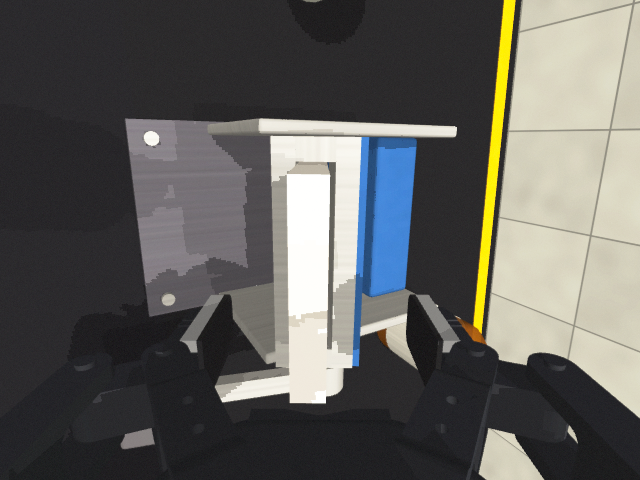

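Emit:
send_rows:
  increments:
    - [[2,4,-8],[0,0,0.3],70]
    - [[4,0,-9],[0,0,0],70]
    - [[3,0,-9],[0,0,0],70]
    - [[0,0,0],[0,0,0],70]

```text
time: 6.38
ee_pos: [0.5643, 0.1752, 0.1734]
ee_rot: [2.615, 0.0, 1.529]
force: [0.0, -0.7, 0.2]
width: 0.0701
```

```bash
python3 - <<'E'
from tgt import *
import cv2
delta([.5635,.1764,.1685],[.5,-.02,-.866],[.866,-.034,.5])
W=cam("wrist");im=W["pixels"][:,:,::-1].copy()
cv2.imwrite("pics/w6.png",im)
E
```

```text
pos [0.5643 0.1752 0.1734] d mm [-0.8  1.2 -4.9] turn deg [-0.    0.15  0.15] q [-0.12  0.42 -0.48  2.14  1.28  0.48 -1.69]
```

View pics/w6.png

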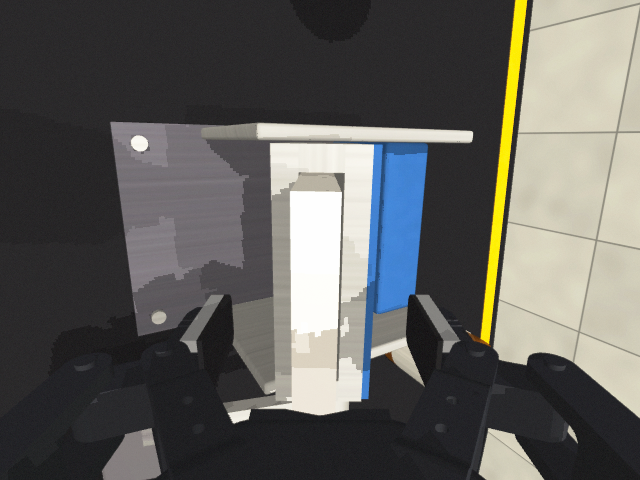

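Emit:
send_rows:
  increments:
    - [[0,1,-5],[0,0,0],70]
    - [[0,0,0],[0,0,0],40]
    - [[0,0,0],[0,0,0],25]
    - [[0,0,0],[0,0,0],20]
    - [[0,0,0],[0,0,0],5]
    - [[0,0,0],[0,0,0],5]
    - [[0,0,0],[0,0,0],5]
  force: 60

```text
time: 7.02
ee_pos: [0.5641, 0.1765, 0.1724]
ee_rot: [2.611, -0.001, 1.528]
force: [0.2, -0.0, -2.1]
width: 0.0151
```

Emit:
send_rows:
  increments:
    - [[-4,0,7],[0,0,0],5]
    - [[-4,0,7],[0,0,0],5]
    - [[-5,0,8.7],[0,0,0],5]
    - [[-5,0,8.7],[0,0,0],5]
    - [[-5,0,8.7],[0,0,0],5]
    - [[-5,0,8.7],[0,0,0],5]
    - [[-5,0,8.7],[0,0,0],5]
    - [[-5,0,8.7],[0,0,0],5]

```text
time: 7.68
ee_pos: [0.5254, 0.1766, 0.2391]
ee_rot: [2.615, -0.003, 1.528]
force: [1.6, 1.5, -3.3]
width: 0.0155
```

Emit:
send_rows:
  increments:
    - [[-5,0,8.7],[0,0,0],5]
    - [[-5,0,8.7],[0,0,0],5]
    - [[-5,0,8.7],[0,0,0],5]
    - [[-5,0,8.7],[0,0,0],5]
    - [[-5,0,8.7],[0,0,0],5]
    - [[-5,0,8.7],[0,0,0],5]
    - [[-5,0,10],[0,0,0],5]
    - [[-5,0,15],[0,0,0],5]
    - [[-5,0,15],[0,0,0],5]
    - [[0,0,15],[0,0,0],5]
    - [[0,0,15],[0,0,0],5]
    - [[0,0,0],[0,0,0],5]

```text
time: 8.68
ee_pos: [0.4715, 0.174, 0.3629]
ee_rot: [2.625, 0.004, 1.528]
force: [1.2, 0.1, -1.4]
width: 0.0148
```

```bash
python3 - <<'E'
from tgt import *
import cv2
delta([.5,.1,.40],[0,0,-1],[1,0,0])
for n in("wrist","scene"):
    W=cam(n);cv2.imwrite(f"pics/{n}7.png",W["pixels"][:,:,::-1])
E
```

```text
pos [0.4715 0.174  0.3629] d mm [ 28.5 -74.   37.1] turn deg [ 0.85 29.57  2.32] q [ 0.06 -0.04 -0.68  2.1   0.44  0.71 -0.94]
```

View pics/wrist7.png

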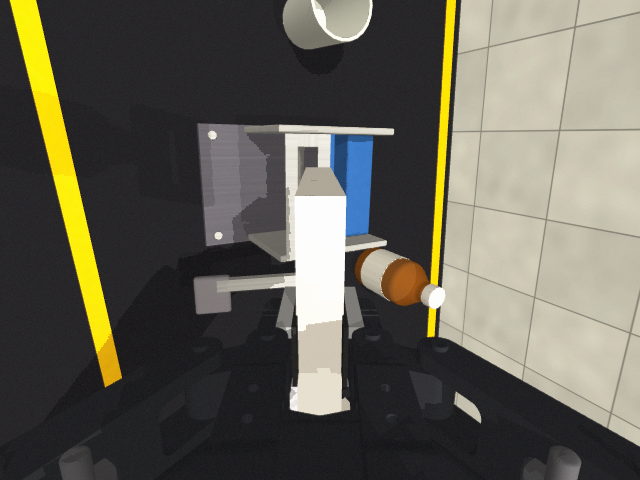

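View pics/scene7.png

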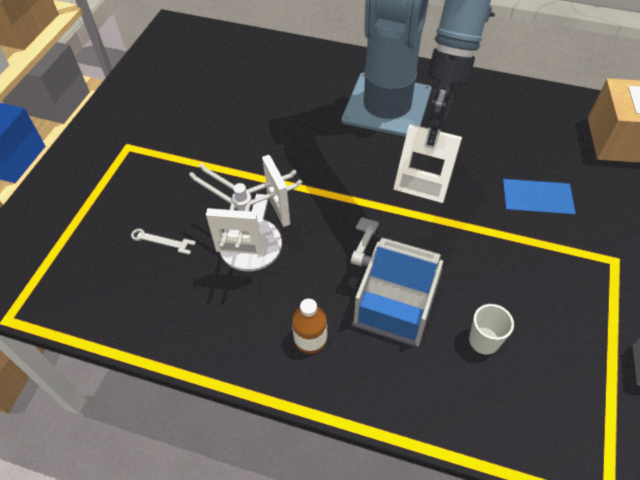

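Emit:
send_rows:
  increments:
    - [[0,-10,10],[0,5,0],5]
    - [[0,-20,10],[0,5,0],5]
    - [[0,-30,10],[0,5,0],5]
    - [[0,-30,5],[0,5,0],5]
    - [[0,-30,5],[0,5,0],5]
    - [[0,-30,0],[0,4.5,0],5]
    - [[0,-30,0],[0,0,-6],5]
    - [[0,-30,0],[0,0,-6],5]
    - [[0,-30,0],[0,0,-6],5]
    - [[0,-30,0],[0,0,-6],5]
    - [[0,-30,0],[0,0,-6],5]
    - [[4,-30,0],[0,0,-6],5]
    - [[4,-30,0],[0,0,-6],5]
    - [[4,-30,0],[0,0,-6],5]
    - [[4,-30,0],[0,0,-6],5]
    - [[0,0,0],[0,0,-6],5]

```text
time: 10.12
ee_pos: [0.4721, -0.2702, 0.3727]
ee_rot: [-3.085, 0.049, 0.447]
force: [-0.3, -0.9, -1.8]
width: 0.0149
```

```bash
python3 - <<'E'
from tgt import *
delta([.51,-.405,.40],[0,0,-1],[-.306,-.952,0])
E
```

```text
pos [ 0.4721 -0.2702  0.3727] d mm [  37.9 -134.8   27.3] turn deg [ -3.11  -3.07 -43.34] q [ 0.52  0.29 -0.11  1.6   0.03  1.33 -0.72]
```

Emit:
send_rows:
  increments:
    - [[5,-18,5],[-0.5,-0.5,-6],5]
    - [[5,-18,5],[-0.5,-0.5,-6],5]
    - [[5,-18,5],[-0.5,-0.5,-6],5]
    - [[5,-18,0],[-0.5,-0.5,-6],5]
    - [[5,-18,0],[-0.5,-0.5,-6],5]
    - [[5,-18,0],[-0.5,-0.5,-6],5]
    - [[4,-15,0],[0,0,-5],5]
    - [[3,-10,0],[0,0,-1],5]
    - [[0,0,0],[0,0,0],5]

```text
time: 10.87
ee_pos: [0.5037, -0.4122, 0.3663]
ee_rot: [3.139, 0.035, -0.339]
force: [-0.7, 0.2, -2.2]
width: 0.0151
```

```bash
python3 - <<'E'
from tgt import *
import cv2
delta([.51,-.405,.23],[0,0,-1],[-.306,-.952,0])
W=cam("wrist");im=W["pixels"][:,:,::-1].copy()
r=[.5766,-.1968,.1891+1.0705]
for L in ([-.13,.016,.19],[-.13,-.016,.19],[0,0,.213],[-.08,0.016,.181]):
    u=proj(W,place(r,[L]))[0];print(u);cv2.circle(im,tuple(int(x) for x in u),3,(0,0,255),1)
cv2.imwrite("pics/w8.png",im)
E
```

```text
pos [ 0.5037 -0.4122  0.3663] d mm [   6.3    7.2 -136.3] turn deg [-0.51 -1.94  1.62] q [ 0.56  0.47  0.08  1.36 -0.02  1.35 -1.27]
[204.12988906 231.62281611]
[199.35226485 194.43186859]
[ 27.16427686 224.84453041]
[150.24710865 230.36181162]
```

View pics/w8.png

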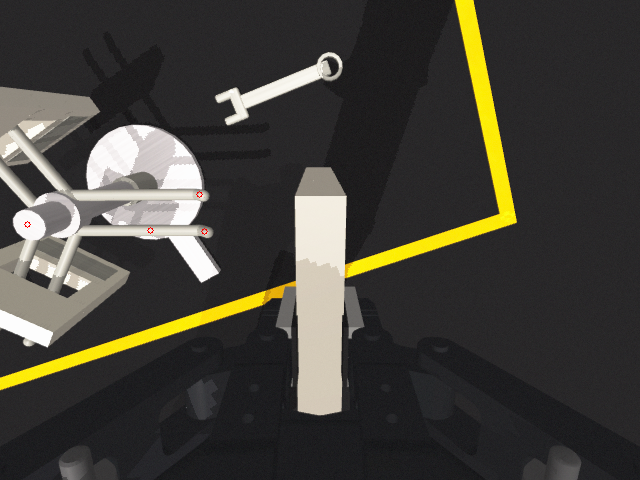

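Emit:
send_rows:
  increments:
    - [[3,3,-15],[-0.5,-1,1],5]
    - [[3,3,-25],[0,-1,0.6],5]
    - [[0,0,-25],[0,0,0],5]
    - [[0,0,-25],[0,0,0],5]
    - [[0,0,-20],[0,0,0],5]
    - [[0,0,-15],[0,0,0],5]
    - [[0,0,0],[0,0,0],5]

```text
time: 11.5
ee_pos: [0.5097, -0.3952, 0.2337]
ee_rot: [-3.136, 0.003, -0.285]
force: [-1.0, 0.9, -2.1]
width: 0.0154
```

```bash
python3 - <<'E'
from tgt import *
a=np.array([-.306,-.952]);P=np.array([.5766,-.1968])
delta([*(P+.2*a),.23],[0,0,-1],[-.306,-.952,0])
E
```

```text
pos [ 0.5097 -0.3952  0.2337] d mm [ 5.7  8.  -3.7] turn deg [-0.34 -0.07 -1.51] q [ 0.56  0.54  0.05  1.56 -0.03  1.04 -1.24]
```

Emit:
send_rows:
  increments:
    - [[5,4,-3],[-0.3,0,-1.4],5]
    - [[1,4,-1],[0,0,0],5]
    - [[0,0,0],[0,0,0],5]

```text
time: 11.75
ee_pos: [0.5155, -0.3839, 0.2296]
ee_rot: [-3.14, 0.004, -0.303]
force: [-0.0, 0.1, -1.7]
width: 0.0149
```

```bash
cat > ov.py <<'E'
from tgt import *
import cv2,sys
def cas_overlay(tag,box=None,h=.0146):
    o=readout.get_obs(); Rc=Ro.from_euler("xyz",o["ee_rot"]).as_matrix()
    pts=[]
    # tool frame: x lateral, y thickness, z down along cassette
    for zz,w in((-h,.05),(-h+.045,.032),(-h+.083,.032),(-h+.13,.05)):
        for sx in(1,-1):
            for sy in(1,-1): pts.append(o["ee_pos"]+Rc@np.array([sx*w,sy*.008,zz]))
    for n,b in (("top",(340,160,520,340)),("scene",(150,100,330,290))):
        c=cam(n); im=c["pixels"][:,:,::-1].copy(); k=3
        im=cv2.resize(im[b[1]:b[3],b[0]:b[2]],None,fx=k,fy=k,interpolation=2)
        for u in proj(c,pts): cv2.circle(im,(int((u[0]-b[0]+.5)*k),int((u[1]-b[1]+.5)*k)),3,(0,0,255),1)
        cv2.imwrite(f"pics/{n}{tag}.png",im)
E
python3 - <<'E'
from ov import *
a=np.array([-.306,-.952]);P=np.array([.5766,-.1968])
delta([*(P+.2*a),.23],[0,0,-1],[-.306,-.952,0])
cas_overlay("9")
E
```

```text
pos [ 0.5155 -0.3839  0.2296] d mm [-0.1 -3.3  0.4] turn deg [-0.18 -0.2  -0.46] q [ 0.54  0.54  0.05  1.57 -0.03  1.03 -1.28]
```

View pics/top9.png

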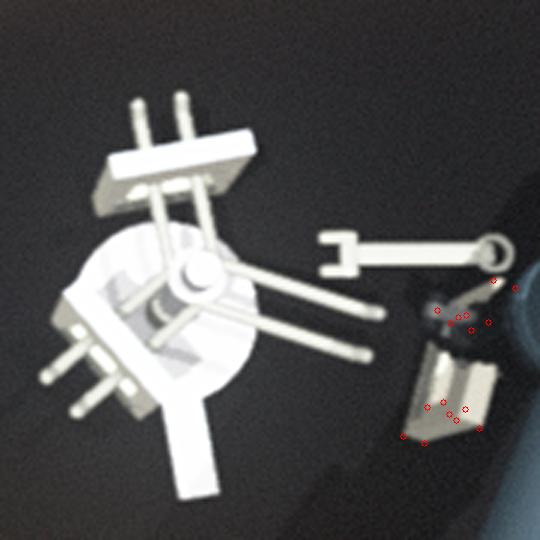

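View pics/scene9.png

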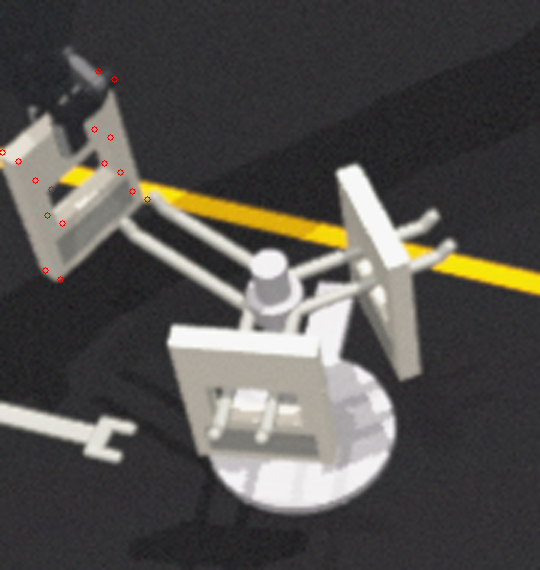

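```bash
python3 - <<'E'
import cv2
im=cv2.imread("pics/scene9.png");cv2.imwrite("pics/z9.png",cv2.resize(im[40:300,0:180],None,fx=2.3,fy=2.3,interpolation=2))
im=cv2.imread("pics/top9.png");cv2.imwrite("pics/zt9.png",cv2.resize(im[260:460,380:540],None,fx=2.9,fy=2.9,interpolation=2))
E
```

```text
(no output)
```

View pics/z9.png

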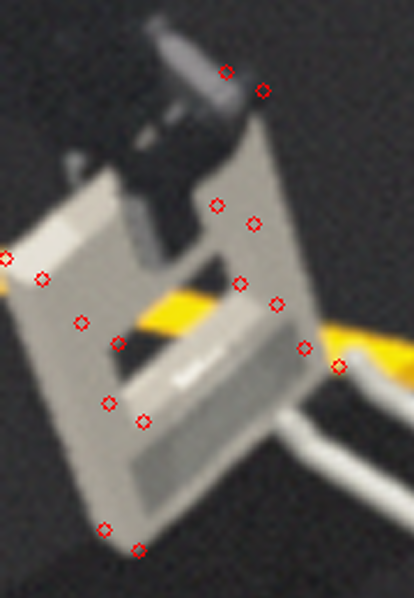

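View pics/zt9.png

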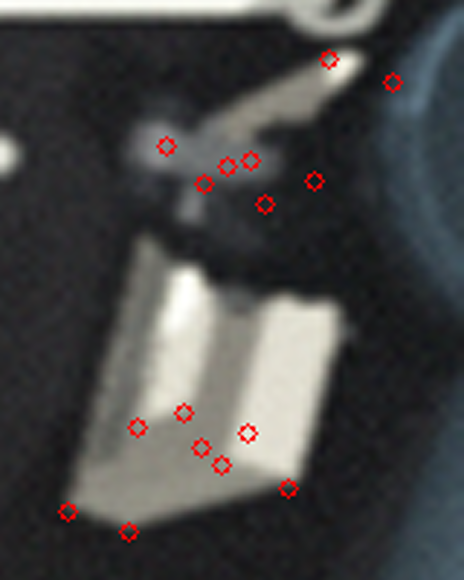

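Emit:
send_rows:
  increments:
    - [[-2,2,0],[0,0,-0.4],5]
    - [[1,8,0],[0,0,0],5]
    - [[3,9,0],[0,0,0],5]
    - [[3,9,0],[0,0,0],5]
    - [[3,9,0],[0,0,0],5]
    - [[3,9,0],[0,0,0],5]
    - [[0,0,0],[0,0,0],5]

```text
time: 12.43
ee_pos: [0.5282, -0.3348, 0.2332]
ee_rot: [-3.141, -0.001, -0.311]
force: [0.3, 1.1, -2.3]
width: 0.0149
```

```bash
python3 - <<'E'
from ov import *
a=np.array([-.306,-.952]);P=np.array([.5766,-.1968])-.0035*np.array([.952,-.306])
delta([*(P+.08*a),.23],[0,0,-1],[-.306,-.952,0])
cas_overlay("10")
E
```

```text
pos [ 0.5282 -0.3348  0.2332] d mm [20.6 62.9 -3.2] turn deg [-0.01  0.08 -0.02] q [ 0.46  0.51  0.04  1.62 -0.02  1.01 -1.37]
```

View pics/top10.png

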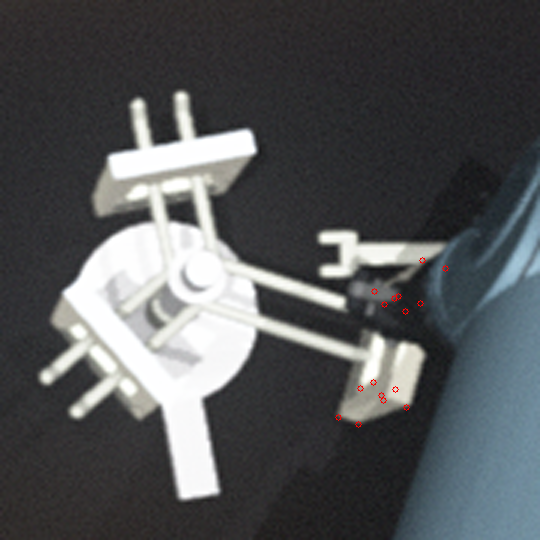

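View pics/scene10.png

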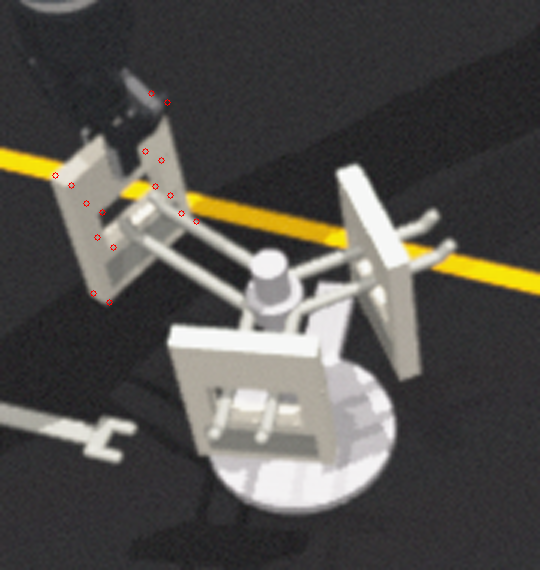

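Emit:
send_rows:
  increments:
    - [[3,9,-1],[0,0,0],5]
    - [[3,9,-1],[0,0,0],5]
    - [[3,9,0],[0,0,0],5]
    - [[0,0,0],[0,0,0],5]

```text
time: 12.87
ee_pos: [0.536, -0.3094, 0.2307]
ee_rot: [3.139, -0.001, -0.316]
force: [0.1, 0.7, -1.6]
width: 0.0153
```

```bash
python3 - <<'E'
from ov import *
a=np.array([-.306,-.952]);P=np.array([.5766,-.1968])-.0035*np.array([.952,-.306])
delta([*(P+.08*a),.23],[0,0,-1],[-.306,-.952,0])
cas_overlay("11")
im=cv2.imread("pics/scene11.png");cv2.imwrite("pics/z11.png",cv2.resize(im[60:400,30:300],None,fx=2,fy=2))
E
```

```text
pos [ 0.536  -0.3094  0.2307] d mm [12.7 37.5 -0.7] turn deg [ 0.13 -0.    0.26] q [ 0.42  0.5   0.04  1.64 -0.02  1.   -1.42]
```

View pics/z11.png

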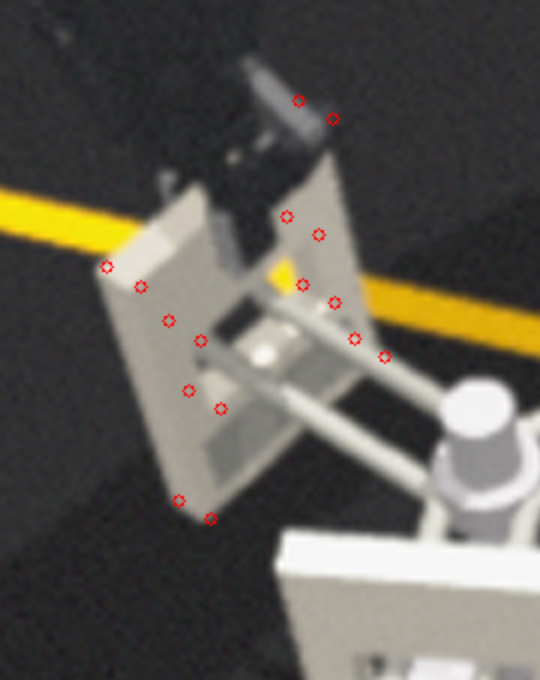

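Emit:
send_rows:
  increments:
    - [[3,9,0],[0,0,0.2],5]
    - [[3,9,0],[0,0,0],5]
    - [[3,9,0],[0,0,0],5]
    - [[2,7,0],[0,0,0],5]
    - [[0,0,0],[0,0,0],5]

```text
time: 13.38
ee_pos: [0.5466, -0.2755, 0.2309]
ee_rot: [3.137, -0.001, -0.315]
force: [0.8, 0.8, -1.9]
width: 0.0151
```

```bash
python3 - <<'E'
from ov import *
a=np.array([-.306,-.952]);P=np.array([.5766,-.1968])-.0035*np.array([.952,-.306])
delta([*(P+.08*a),.212],[0,0,-1],[-.306,-.952,0])
cas_overlay("12")
im=cv2.imread("pics/scene12.png");cv2.imwrite("pics/z12.png",cv2.resize(im[60:400,30:330],None,fx=2,fy=2))
E
```

```text
pos [ 0.5466 -0.2755  0.2309] d mm [  2.2   3.6 -18.9] turn deg [ 0.27 -0.03  0.25] q [ 0.37  0.49  0.03  1.66 -0.01  0.99 -1.48]
```

View pics/z12.png

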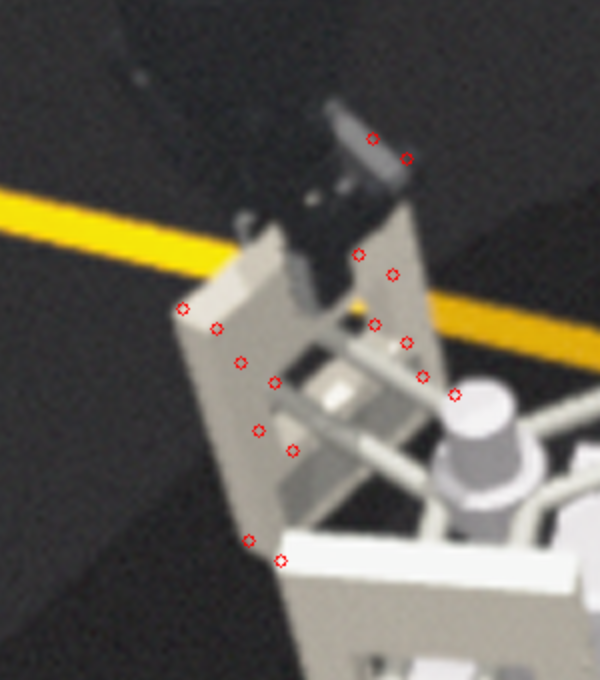

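Emit:
send_rows:
  increments:
    - [[2,2,-4],[0,0,0],5]
    - [[0,1,-5],[0,0,0],5]
    - [[0,0,-4],[0,0,0],5]
    - [[0,0,-2],[0,0,0],5]
    - [[0,0,-2],[0,0,0],5]

```text
time: 13.9
ee_pos: [0.5474, -0.2762, 0.2125]
ee_rot: [3.134, -0.001, -0.319]
force: [0.3, -0.1, -0.9]
width: 0.0152
```

Emit:
send_rows:
  increments:
    - [[0,0,-2],[0,0,0],5]
    - [[0,0,-1],[0,0,0],5]

```text
time: 14.07
ee_pos: [0.5484, -0.2765, 0.2109]
ee_rot: [3.135, -0.004, -0.32]
force: [-0.7, 2.9, 9.9]
width: 0.0151
```

```bash
python3 - <<'E'
from ov import *
o=readout.get_obs();print(o["force"],o["wrist_torque"])
cas_overlay("13")
im=cv2.imread("pics/scene13.png");cv2.imwrite("pics/z13.png",cv2.resize(im[60:400,30:330],None,fx=2,fy=2))
E
```

```text
[-0.67534169  2.87163987  9.87249158] [0.49389827 0.52007218 0.05706401]
```

View pics/z13.png

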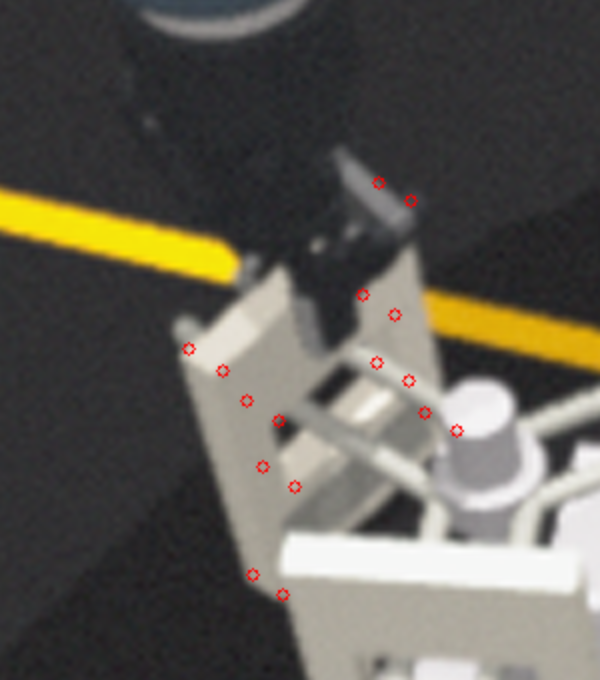

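Emit:
send_rows:
  increments:
    - [[0,0,0.8],[0,0,0],5]
    - [[0,0,0],[0,0,0],18]
    - [[0,0,0],[0,0,0],22]
    - [[0,0,0],[0,0,0],30]
    - [[0,0,0],[0,0,0],40]
    - [[0,0,0],[0,0,0],40]
    - [[0,0,0],[0,0,0],40]

```text
time: 14.75
ee_pos: [0.5492, -0.2778, 0.2128]
ee_rot: [3.134, -0.007, -0.321]
force: [-0.6, -0.2, 0.0]
width: 0.0404
```

```bash
python3 - <<'E'
from ov import *
o=readout.get_obs();print(o["force"],o["ee_pos"])
cas_overlay("14")
im=cv2.imread("pics/scene14.png");cv2.imwrite("pics/z14.png",cv2.resize(im[60:400,30:330],None,fx=2,fy=2))
W=cam("wrist");cv2.imwrite("pics/w14.png",W["pixels"][:,:,::-1])
E
```

```text
[-0.57038107 -0.17914669  0.01008861] [ 0.54917607 -0.27777612  0.21276847]
```

View pics/z14.png

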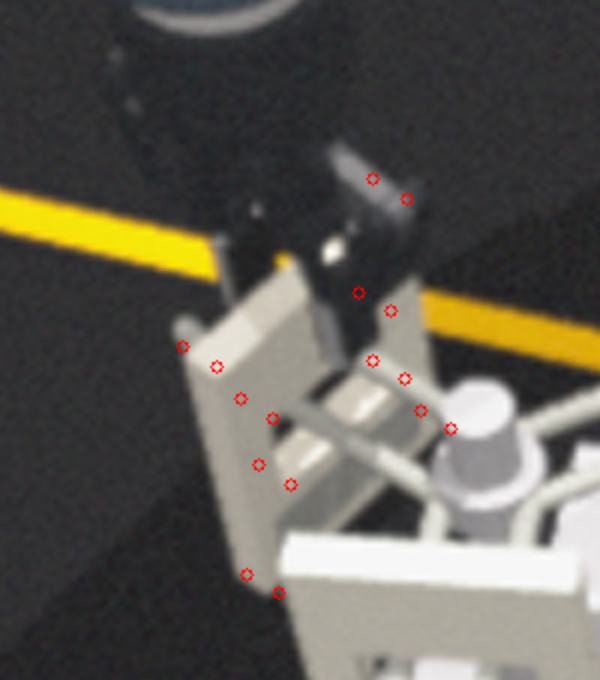

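View pics/w14.png

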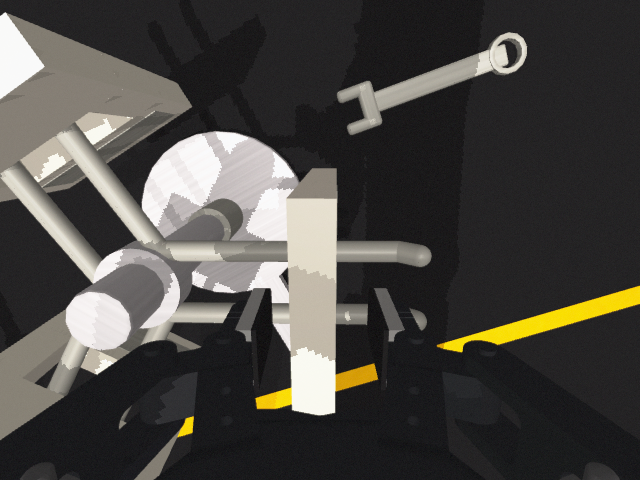

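Emit:
send_rows:
  increments:
    - [[0,0,8],[0,0,0],40]
    - [[0,0,10],[0,0,0],40]
    - [[0,0,15],[0,0,0],40]
    - [[0,0,20],[0,0,0],40]
    - [[0,0,25],[0,0,0],40]
    - [[0,0,25],[0,0,0],40]
    - [[0,0,10],[0,0,0],0]
    - [[0,0,0],[0,0,0],0]

```text
time: 15.57
ee_pos: [0.5481, -0.2772, 0.3354]
ee_rot: [3.134, -0.007, -0.321]
force: [0.4, -0.2, -0.9]
width: 0.0166
```

```bash
python3 - <<'E'
from ov import *
cas_overlay("15")
W=cam("wrist");cv2.imwrite("pics/w15.png",W["pixels"][:,:,::-1])
E
```

```text
(no output)
```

View pics/scene15.png

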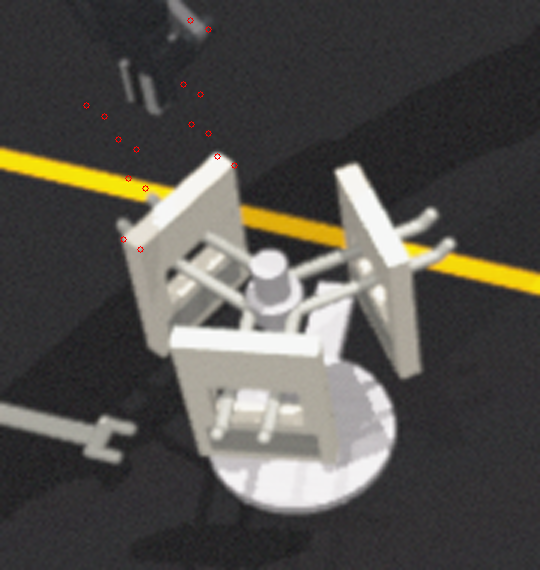

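View pics/w15.png

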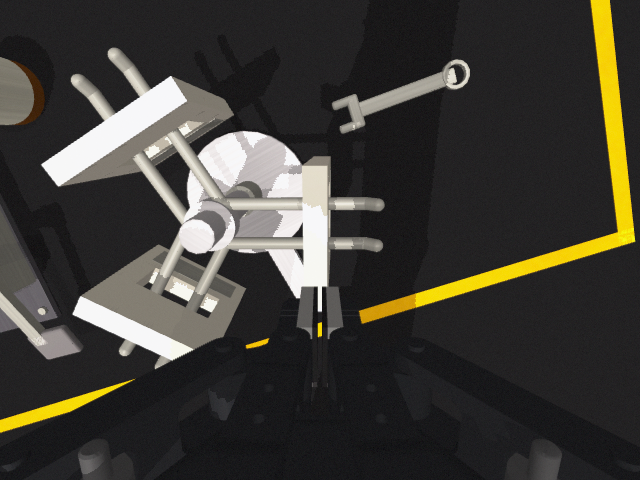

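```bash
python3 - <<'E'
from tgt import *
W=cam("wrist");o=readout.get_obs();R=np.array(W["R"]);c=-R.T@np.array(W["t"])
Rc=Ro.from_euler("xyz",o["ee_rot"]).as_matrix();print(Rc.T@(c-o["ee_pos"]), o["joint_pos"])
T=cam("top")
for u,v in((447,244),(511,244)): print(ray(T,u,v,.005))
E
```

```text
[ 0.0682967   0.0008184  -0.13000376] [ 0.36149647  0.39528586  0.04062407  1.54759472 -0.00922024  1.19855011
 -1.48889746]
[ 0.62889574 -0.32980696  0.005     ]
[ 0.63085387 -0.48887747  0.005     ]
```

Emit:
send_rows:
  increments:
    - [[4,-5,0],[0,0,6.5],0]
    - [[4,-5,0],[0,0,6.5],0]
    - [[4,-5,0],[0,0,6.5],0]
    - [[4,-5,0],[0,0,6.5],0]
    - [[4,-5,0],[0,0,6.5],0]
    - [[4,-5,0],[0,0,6.5],0]
    - [[4,-5,0],[0,0,6.5],0]
    - [[4,-5,0],[0,0,6.5],0]
    - [[4,-5,0],[0,0,6.5],0]
    - [[4,-5,0],[0,0,6.5],0]
    - [[4,-5,0],[0,0,6.5],0]
    - [[4,-5,0],[0,0,6.5],0]
    - [[0,0,0],[0,0,6.5],0]
    - [[0,0,0],[0,0,6.5],0]
    - [[0,0,0],[0,0,0],0]

```text
time: 17.07
ee_pos: [0.5873, -0.3344, 0.3035]
ee_rot: [-3.115, 0.017, 1.349]
force: [-0.5, 0.2, -0.4]
width: 0.0002
```

```bash
cat > sw.py <<'E'
from ov import *
P=np.array([.5766,-.1968])
def tg(phi,l,z,r=.125):
    f=np.radians(phi);u=np.array([np.cos(f),np.sin(f)]);t=np.array([-u[1],u[0]])
    delta([*(P+r*u+l*t),z],[0,0,-1],[*t,0])
E
python3 - <<'E'
from sw import *
tg(252.2,.06,.186)
W=cam("wrist");cv2.imwrite("pics/w16.png",W["pixels"][:,:,::-1])
E
```

```text
pos [ 0.5873 -0.3344  0.3035] d mm [   8.2    0.2 -117.5] turn deg [ 0.52 -1.71 -5.1 ] q [ 0.61  0.56 -0.27  1.36  0.17  1.26  0.1 ]
```

View pics/w16.png

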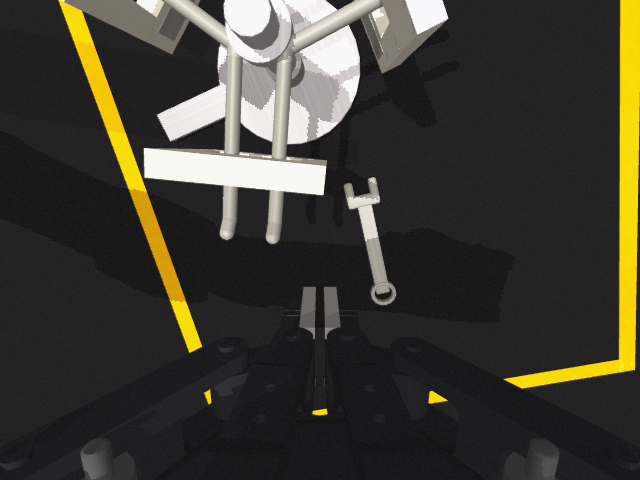

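Emit:
send_rows:
  increments:
    - [[4,0,-15],[0.3,-1,-2.5],0]
    - [[4,0,-20],[0.2,-0.7,-2.5],0]
    - [[0,0,-20],[0,0,0],0]
    - [[0,0,-20],[0,0,0],0]
    - [[0,0,-15],[0,0,0],0]
    - [[0,0,0],[0,0,0],0]

```text
time: 17.62
ee_pos: [0.5939, -0.3331, 0.2065]
ee_rot: [-3.138, -0.002, 1.227]
force: [-1.8, 0.4, -1.3]
width: -0.0004
```

```bash
python3 - <<'E'
from sw import *
tg(252.2,.05,.186)
W=cam("wrist");cv2.imwrite("pics/w17.png",W["pixels"][:,:,::-1])
E
```

```text
pos [ 0.5939 -0.3331  0.2065] d mm [ -7.9   2.  -20.5] turn deg [-0.16 -0.16  1.9 ] q [ 0.6   0.64 -0.24  1.47  0.16  1.06 -0.02]
```

View pics/w17.png

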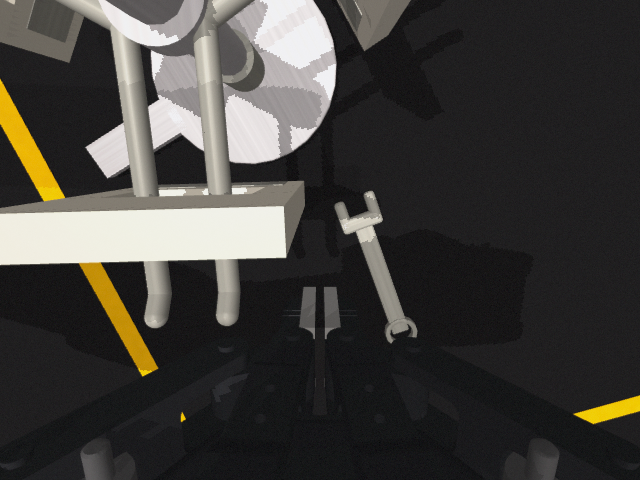

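Emit:
send_rows:
  increments:
    - [[0,0,-10],[0,0,1],0]
    - [[0,0,-9],[0,0,0.9],0]
    - [[-4,1,-2],[0,0,0],0]
    - [[-4,1,0],[0,0,0],0]
    - [[0,0,0],[0,0,0],0]

```text
time: 18.08
ee_pos: [0.5873, -0.3315, 0.1879]
ee_rot: [3.14, -0.001, 1.26]
force: [-0.1, 0.2, -1.0]
width: 0.0001
```

```bash
python3 - <<'E'
from sw import *
tg(252.2,.0355,.186)
W=cam("wrist");cv2.imwrite("pics/w18.png",W["pixels"][:,:,::-1])
S=cam("scene");cv2.imwrite("pics/s18.png",cv2.resize(S["pixels"][100:290,150:330,::-1],None,fx=3,fy=3,interpolation=2))
E
```

```text
pos [ 0.5873 -0.3315  0.1879] d mm [-15.1   4.9  -1.9] turn deg [-0.03  0.12  0.03] q [ 0.61  0.65 -0.25  1.5   0.18  1.01  0.01]
```

View pics/w18.png

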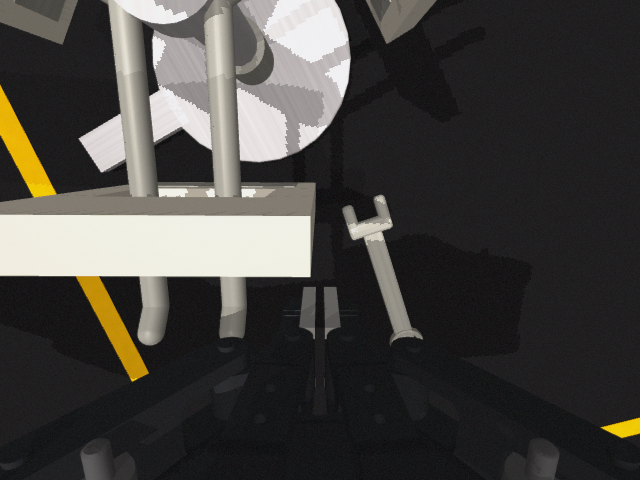

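View pics/s18.png

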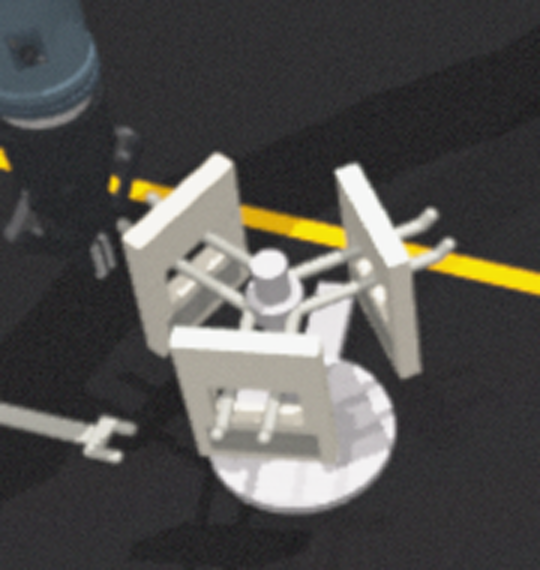

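Emit:
send_rows:
  increments:
    - [[-7,0,0],[0,0,0],0]
    - [[-7,0,0],[0,0,-2],0]
    - [[-7,0.5,0],[0,0,-3],0]
    - [[-7,1,0],[0,0,-3],0]
    - [[-7,1,0],[0,0,-3],0]

```text
time: 18.6
ee_pos: [0.5541, -0.33, 0.1911]
ee_rot: [3.13, -0.002, 1.061]
force: [1.7, -0.3, 0.1]
width: 0.0003
```

```bash
cat >> sw.py <<'E'
def pol():
    o=readout.get_obs();d=o["ee_pos"][:2]-P;print("pol r",np.hypot(*d),"ang",np.degrees(np.arctan2(d[1],d[0]))%360,"z",o["ee_pos"][2],"jaw",np.degrees(o["ee_rot"][2])-90,"F",o["force"])
E
python3 - <<'E'
from sw import *
pol()
W=cam("wrist");cv2.imwrite("pics/w19.png",W["pixels"][:,:,::-1])
E
```

```text
pol r 0.13510280482141657 ang 260.39973766962635 z 0.19113692773551366 jaw -29.204427007865206 F [ 1.73808268 -0.3104536   0.07925195]
```

View pics/w19.png

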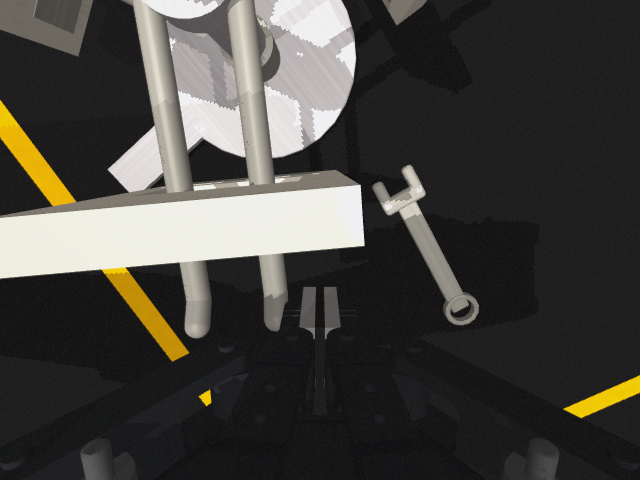

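Emit:
send_rows:
  increments:
    - [[-6.9,1.5,-2],[0,0,-1],0]
    - [[-6.8,1.8,-1],[0,0,-2],0]
    - [[-6.7,2.1,-1],[0,0,-3],0]
    - [[-6.6,2.5,-0.5],[0,0,-3],0]
    - [[-6.4,2.8,-0.5],[0,0,-3],0]
    - [[-6.3,3.2,-0.5],[0,0,-3],0]

```text
time: 19.15
ee_pos: [0.5152, -0.3181, 0.1902]
ee_rot: [3.117, -0.004, 0.789]
force: [2.0, -0.6, 0.2]
width: -0.0001
```

```bash
python3 - <<'E'
from sw import *
pol()
W=cam("wrist");cv2.imwrite("pics/w20.png",W["pixels"][:,:,::-1])
S=cam("scene");cv2.imwrite("pics/s20.png",cv2.resize(S["pixels"][100:290,150:330,::-1],None,fx=3,fy=3,interpolation=2))
E
```

```text
pol r 0.13595048029230386 ang 243.12849329299297 z 0.19024060060537773 jaw -44.821848820361666 F [ 1.9923105  -0.58555969  0.24074252]
```

View pics/w20.png

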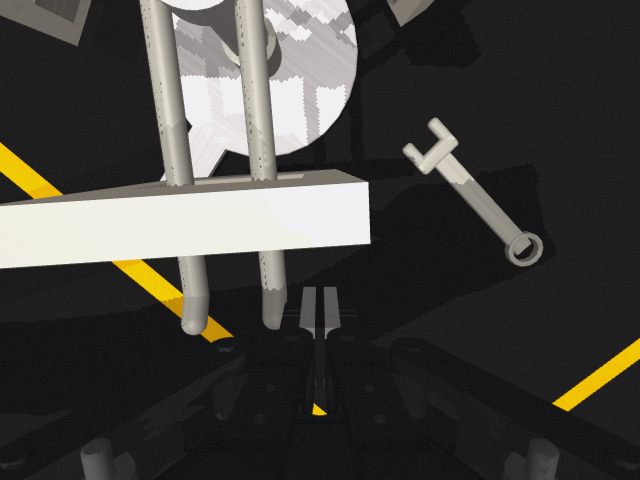

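View pics/s20.png

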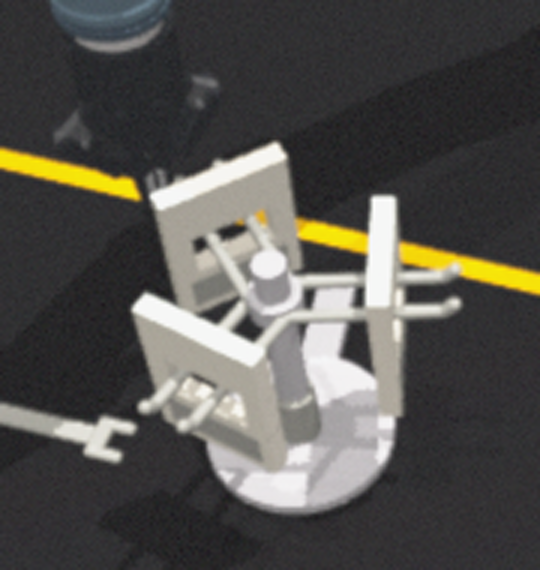

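Emit:
send_rows:
  increments:
    - [[-6,3.8,-1],[0,0,-2],0]
    - [[-5.8,4.1,-1],[0,0,-3],0]
    - [[-5.6,4.4,-1],[0,0,-3],0]
    - [[-5.4,4.6,-0.5],[0,0,-3],0]
    - [[-5.1,4.9,-0.5],[0,0,-3],0]
    - [[-4.9,5.1,-0.5],[0,0,-3],0]

```text
time: 19.75
ee_pos: [0.4839, -0.2955, 0.1883]
ee_rot: [3.107, -0.005, 0.495]
force: [-0.2, -2.5, 1.0]
width: 0.0001
```

```bash
python3 - <<'E'
from sw import *
pol()
W=cam("wrist");cv2.imwrite("pics/w21.png",W["pixels"][:,:,::-1])
S=cam("top");cv2.imwrite("pics/s21.png",cv2.resize(S["pixels"][160:340,340:520,::-1],None,fx=3,fy=3,interpolation=2))
E
```

```text
pol r 0.13546094054280236 ang 226.79537593846405 z 0.1882855029425044 jaw -61.65064873999505 F [-0.16352156 -2.48476722  0.95055747]
```

View pics/w21.png

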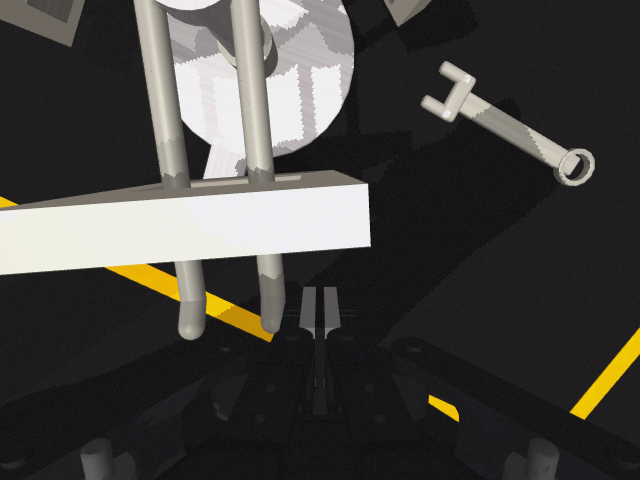

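View pics/s21.png

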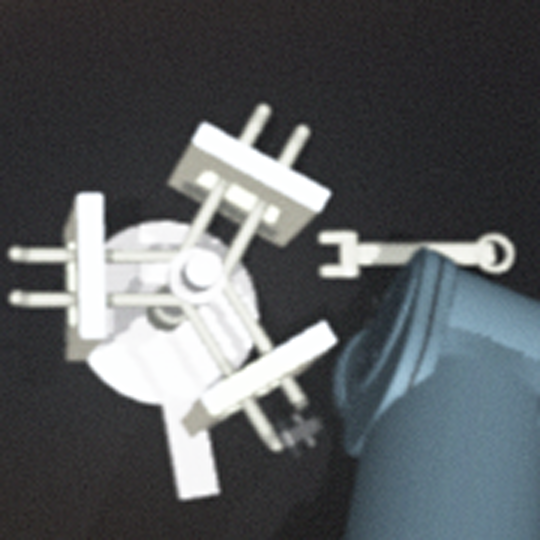

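```bash
cat >> sw.py <<'E'
def ang(obs,c,f0,b,k=3):
    # obs list of (armoffsetdeg, [(u,v),(u,v)]) crop px; mid of tips
    def f(p):
        o=[]
        for off,t in obs:
            m=np.mean(t,0)/k+np.array(b)-.5/k
            X=place([p[1],p[2],np.radians(p[0]+off)],[[.128,0,.188]])
            o.append(proj(c,X)[0]-m)
        return np.concatenate(o)
    r=least_squares(f,[f0,*P],x_scale=[1,.01,.01]);print("phi",r.x,"res",np.round(r.fun,2)); return r.x
E
python3 - <<'E'
from sw import *
T=cam("top")
ang([(-120,[(17,255),(17,298)]),(120,[(263,111),(302,132)]),(0,[(300,398),(276,444)])],T,215,(340,160))
toe=proj(T,place([.5766,-.1968,.1891],[[-.15,0,.012]]));print((toe-[340,160])*3)
E
```

```text
phi [ 2.10953500e+02  5.79274967e-01 -1.97566870e-01] res [-0.22 -1.49 -1.2  -0.43  1.38  1.84]
[[199.36744272 495.11049137]]
```

Emit:
send_rows:
  increments:
    - [[-5,5.4,0],[0.4,0.2,-3],0]
    - [[-4.7,5.6,0],[0.4,0.2,-3],0]
    - [[-4.4,5.9,0],[0.4,0.2,-3],0]
    - [[-4.1,6.1,0],[0.4,0.2,-3],0]
    - [[-2,3.1,0],[0,0,-1.5],0]
    - [[0,0,0],[0,0,0],0]

```text
time: 20.4
ee_pos: [0.4648, -0.2717, 0.1875]
ee_rot: [3.138, -0.002, 0.269]
force: [-0.9, 0.5, -0.0]
width: -0.0001
```

```bash
python3 - <<'E'
from sw import *
pol()
W=cam("wrist");cv2.imwrite("pics/w22.png",W["pixels"][:,:,::-1])
S=cam("top");cv2.imwrite("pics/s22.png",cv2.resize(S["pixels"][160:340,340:520,::-1],None,fx=3,fy=3,interpolation=2))
E
```

```text
pol r 0.13457961190020426 ang 213.79873385178976 z 0.18746876391953765 jaw -74.602422771735 F [-0.92061006  0.4755293  -0.01833179]
```

View pics/w22.png

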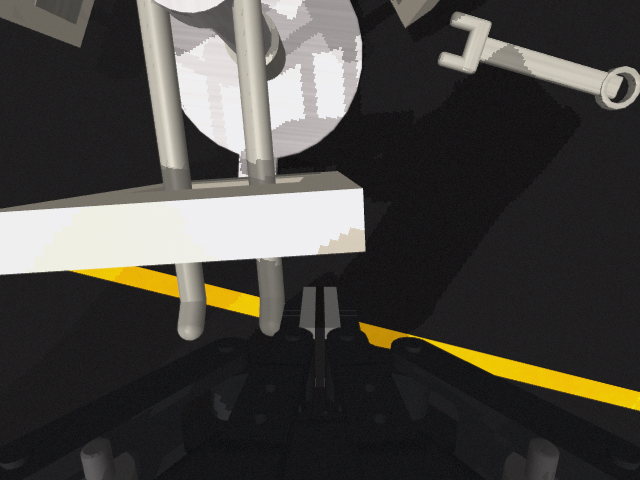

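View pics/s22.png

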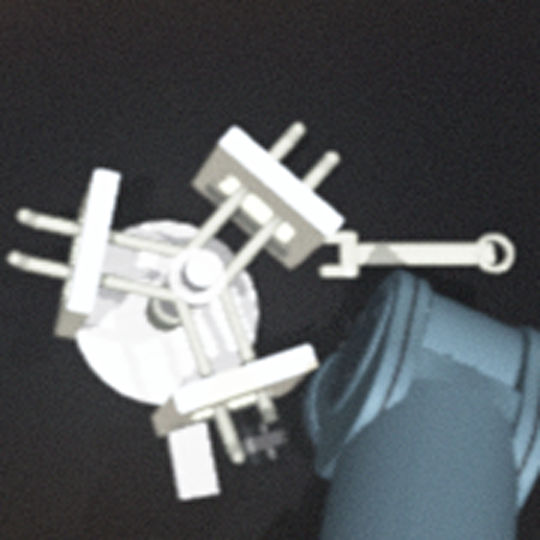

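Emit:
send_rows:
  increments:
    - [[-3,5,0],[0,0,-2.5],0]
    - [[-2.8,5.2,0],[0,0,-2.5],0]
    - [[0,0,0],[0,0,0],0]

```text
time: 20.75
ee_pos: [0.46, -0.2637, 0.1875]
ee_rot: [3.136, -0.003, 0.184]
force: [-0.5, 0.2, -0.6]
width: 0.0
```

```bash
python3 - <<'E'
from sw import *
pol()
W=cam("wrist");cv2.imwrite("pics/w23.png",W["pixels"][:,:,::-1])
S=cam("top");cv2.imwrite("pics/s23.png",cv2.resize(S["pixels"][160:340,340:520,::-1],None,fx=3.3,fy=3.3,interpolation=2))
S=cam("scene");cv2.imwrite("pics/ss23.png",cv2.resize(S["pixels"][120:290,180:330,::-1],None,fx=3.5,fy=3.5,interpolation=2))
E
```

```text
pol r 0.13441360522917953 ang 209.86970649337746 z 0.18748527040567844 jaw -79.45304896799203 F [-0.48472085  0.2391208  -0.58757681]
```

View pics/s23.png

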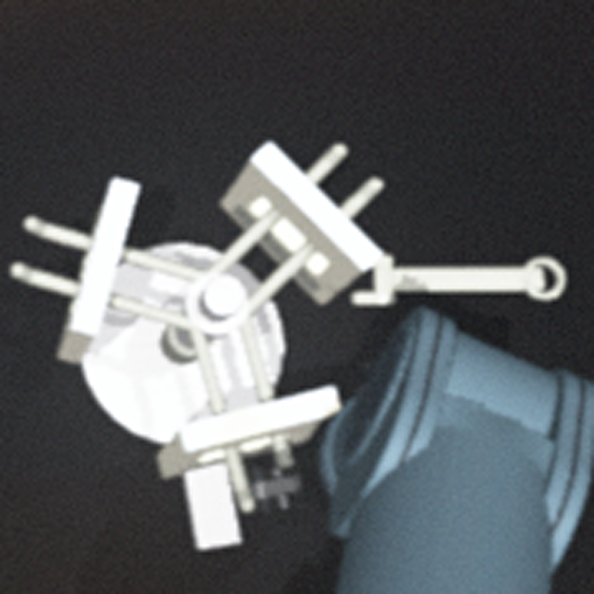

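View pics/ss23.png

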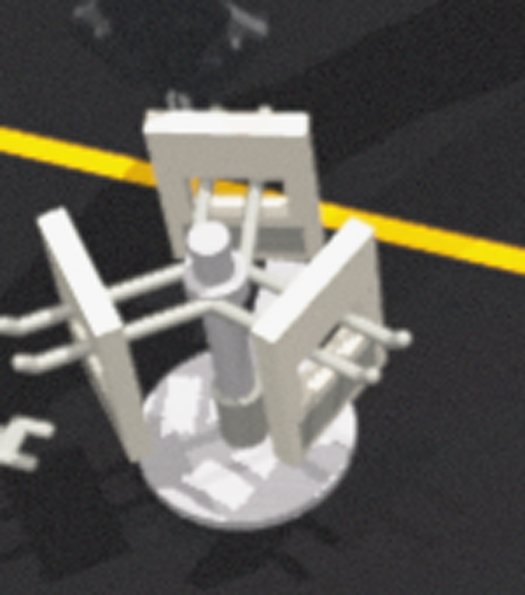

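```bash
python3 - <<'E'
from sw import *
T=cam("top");S=cam("scene")
ang([(-120,[(32,224),(18,270)]),(120,[(340,151),(377,184)])],T,195,(340,160),3.3)
ang([(-120,[(32,224),(18,270)]),(120,[(340,151),(377,184)]),(0,[(247,508),(285,460)])],T,195,(340,160),3.3)
ang([(-120,[(405,338),(373,374)]),(120,[(5,326),(20,363)])],S,195,(180,120),3.5)
# toe: edges in original top crop, scale 3.7 off (340,180)
tr=lambda u,v:ray(T,u/3.7+340,v/3.7+180,.012)[:2]
a,b,c,d=tr(203,430),tr(221,541),tr(254,415),tr(271,533)
for p,q in((a,b),(c,d)): print(np.degrees(np.arctan2(*(q-p)[::-1]))%360)
m=(b+d)/2;print(m,np.degrees(np.arctan2(*(m-P)[::-1]))%360)
E
```

```text
phi [194.31464842   0.5775809   -0.19944232] res [ 0.99 -0.26 -1.01  0.29]
phi [194.0391634    0.57978527  -0.19831856] res [ 0.55 -1.54 -1.35 -0.5   0.77  1.96]
phi [194.93622576   0.58158592  -0.19617641] res [-0.74 -0.07  0.74  0.17]
188.51163096494938
187.23061436783863
[ 0.42904338 -0.22507529] 190.84771053180907
```

```bash
python3 - <<'E'
from sw import *
T=cam("top")
g=cv2.cvtColor(cv2.imread("pics/top0.png"),cv2.COLOR_BGR2GRAY).astype(float)
L=[];Rr=[]
for v in range(297,324):
    row=g[v,385:425]; th=(row.max()+30)/2
    i=np.where(row>th)[0]
    if len(i)<3: print(v,"none");continue
    a,b=i[0],i[-1]
    l=385+a-(row[a]-th)/(row[a]-row[a-1]); r=385+b+(row[b]-th)/(row[b]-row[b+1])
    L.append(ray(T,l,v,.012)[:2]);Rr.append(ray(T,r,v,.012)[:2])
L=np.array(L);Rr=np.array(Rr)
w=Rr-L;print(np.round(np.linalg.norm(w,axis=1)*1e3,1))
for e in (L,Rr,(L+Rr)/2):
    p=np.polyfit(e[:,0],e[:,1],1);print("ang",180+np.degrees(np.arctan(p[0])),"y at axis x",np.polyval(p,P[0]), "rms mm",1e3*np.std(np.polyval(p,e[:,0])-e[:,1]))
print(L[0],L[-1])
E
```

```text
[56.  56.3 34.8 34.4 34.6 34.6 34.6 34.6 34.4 34.4 34.9 34.7 34.5 34.6
 34.3 34.4 34.4 34.7 34.5 34.2 34.6 34.7 34.6 34.9 34.5 34.2 34.5]
ang 197.16214158093973 y at axis x -0.1645257178464166 rms mm 5.042644130991339
ang 189.60324434285164 y at axis x -0.2163207790587267 rms mm 0.12442117453509063
ang 193.44889021866368 y at axis x -0.19042201026403882 rms mm 2.5148750761810046
[ 0.49573636 -0.17382819] [ 0.43391985 -0.20598488]
```

```bash
python3 - <<'E'
from sw import *
T=cam("top")
g=cv2.cvtColor(cv2.imread("pics/top0.png"),cv2.COLOR_BGR2GRAY).astype(float)
L=[];Rr=[]
for v in range(300,322):
    row=g[v,385:425]; th=(row.max()+30)/2
    i=np.where(row>th)[0];a,b=i[0],i[-1]
    L.append((385+a-(row[a]-th)/(row[a]-row[a-1]),v)); Rr.append((385+b+(row[b]-th)/(row[b]-row[b+1]),v))
for z in(.0,.012):
  E=[np.array([ray(T,*q,z)[:2] for q in e]) for e in (L,Rr)]
  E.append((E[0]+E[1])/2)
  for e in E:
    p=np.polyfit(e[:,0],e[:,1],1);print(z,"ang",180+np.degrees(np.arctan(p[0])),"y at axis",np.polyval(p,P[0]),"rms",1e3*np.std(np.polyval(p,e[:,0])-e[:,1]))
E
```

```text
0.0 ang 189.61427143742853 y at axis -0.18350726500939765 rms 0.10072634500846497
0.0 ang 189.6659879009731 y at axis -0.21829215400956947 rms 0.13008279162973263
0.0 ang 189.64015536922767 y at axis -0.20089958150473208 rms 0.07862751109297204
0.012 ang 189.6142714374286 y at axis -0.18170945262732316 rms 0.09986030749481718
0.012 ang 189.66598790097322 y at axis -0.21619356063300293 rms 0.12896434960324676
0.012 ang 189.6401553692277 y at axis -0.1989513789449056 rms 0.07795147768577139
```

Emit:
send_rows:
  increments:
    - [[-2.9,5.2,0],[0,0,-2.2],0]
    - [[-2.7,5.4,0],[0,0,-2.2],0]
    - [[0,0,0],[0,0,0],0]

```text
time: 21.35
ee_pos: [0.4554, -0.255, 0.1878]
ee_rot: [3.134, -0.005, 0.105]
force: [0.0, -0.3, -0.9]
width: 0.0001
```

```bash
python3 - <<'E'
from sw import *
pol()
S=cam("top");cv2.imwrite("pics/top24raw.png",S["pixels"][:,:,::-1]);cv2.imwrite("pics/s24.png",cv2.resize(S["pixels"][160:340,340:520,::-1],None,fx=3.3,fy=3.3,interpolation=2))
S=cam("scene");cv2.imwrite("pics/ss24.png",cv2.resize(S["pixels"][120:290,180:330,::-1],None,fx=3.5,fy=3.5,interpolation=2))
E
```

```text
pol r 0.13447200421979422 ang 205.6234838661821 z 0.1877514281287037 jaw -84.00117257895482 F [ 0.04953819 -0.30036895 -0.90724024]
```

View pics/s24.png

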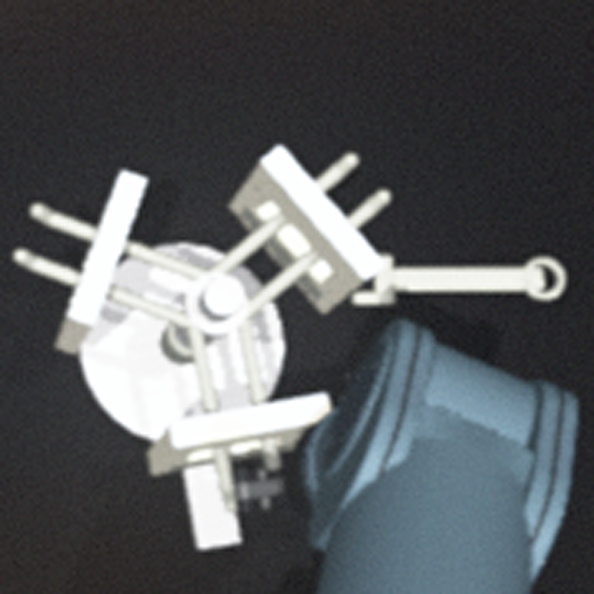

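View pics/ss24.png

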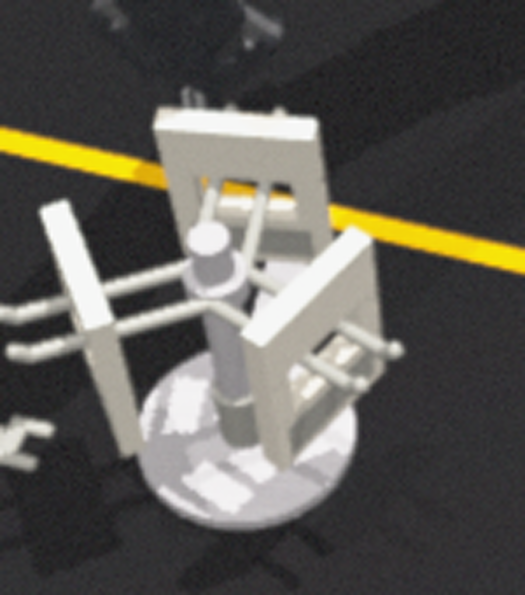

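```bash
python3 - <<'E'
from sw import *
T=cam("top");S=cam("scene")
ang([(-120,[(38,210),(21,257)]),(120,[(350,159),(385,198)])],T,190,(340,160),3.3)
ang([(-120,[(397,349),(360,385)]),(120,[(2,313),(17,352)])],S,190,(180,120),3.5)
E
```

```text
phi [190.11701525   0.57742395  -0.19918108] res [ 0.85 -0.15 -0.86  0.18]
phi [190.46136121   0.58131992  -0.1957609 ] res [-0.39 -0.08  0.39  0.13]
```

Emit:
send_rows:
  increments:
    - [[-0.6,1.2,0],[0,0,0],0]
    - [[0,0,0],[0,0,0],0]
    - [[2,-5,0],[0,0,0],0]
    - [[3,-8,0],[0,0,0],0]
    - [[0,-8,5],[0,0,0],0]
    - [[-5,-5,20],[0,0,0],0]
    - [[-10,-10,30],[0,0,0],0]
    - [[-15,-20,30],[0,0,0],0]
    - [[-15,-30,20],[0,0,0],0]
    - [[-10,-30,10],[0,0,0],0]
    - [[0,-30,0],[0,0,0],0]
    - [[0,-30,0],[0,0,0],0]
    - [[0,0,0],[0,0,0],0]

```text
time: 22.63
ee_pos: [0.3998, -0.4458, 0.3134]
ee_rot: [3.127, -0.006, 0.109]
force: [-0.1, -0.6, -0.5]
width: -0.0001
```

```bash
python3 - <<'E'
from sw import *
pol()
S=cam("top");cv2.imwrite("pics/top25raw.png",S["pixels"][:,:,::-1]);cv2.imwrite("pics/s25.png",cv2.resize(S["pixels"][160:340,340:520,::-1],None,fx=3.3,fy=3.3,interpolation=2))
S=cam("scene");cv2.imwrite("pics/scene25.png",S["pixels"][:,:,::-1]);cv2.imwrite("pics/ss25.png",cv2.resize(S["pixels"][120:290,180:330,::-1],None,fx=3.5,fy=3.5,interpolation=2))
W=cam("wrist");cv2.imwrite("pics/w25.png",W["pixels"][:,:,::-1])
E
```

```text
pol r 0.30534224348887584 ang 234.62767509724807 z 0.31339461776139205 jaw -83.73201114508133 F [-0.06597785 -0.63352216 -0.54890395]
```

View pics/s25.png

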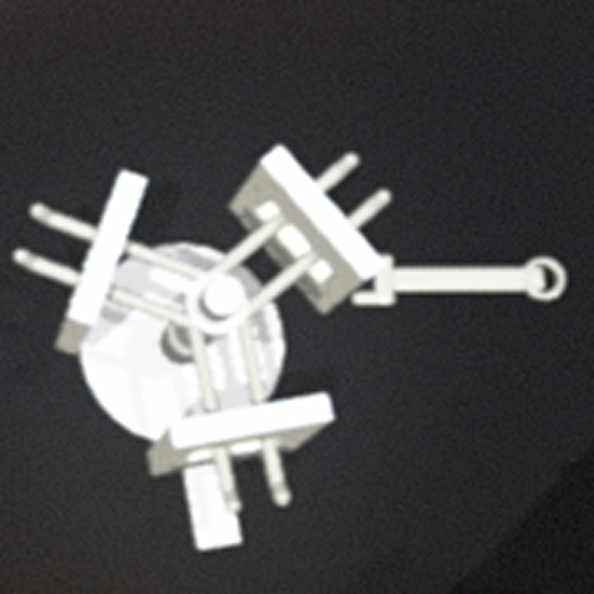

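View pics/ss25.png

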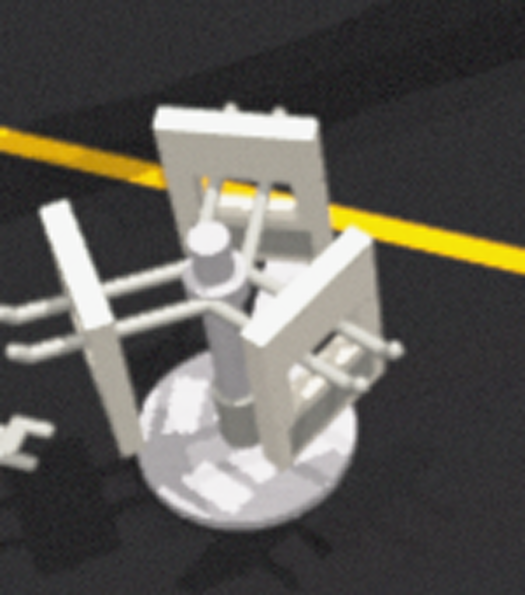

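View pics/w25.png

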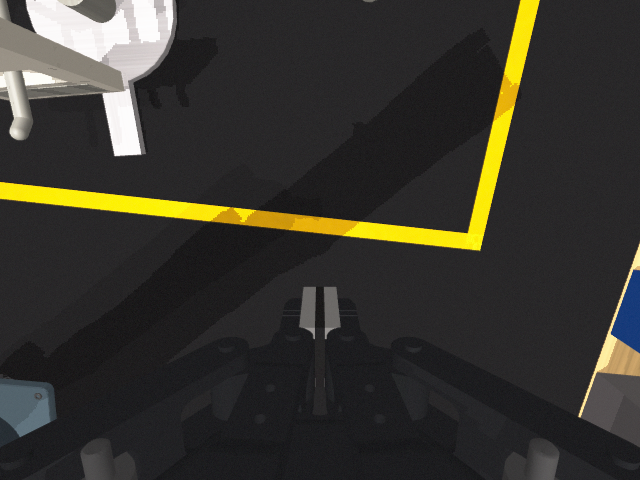

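View pics/scene25.png

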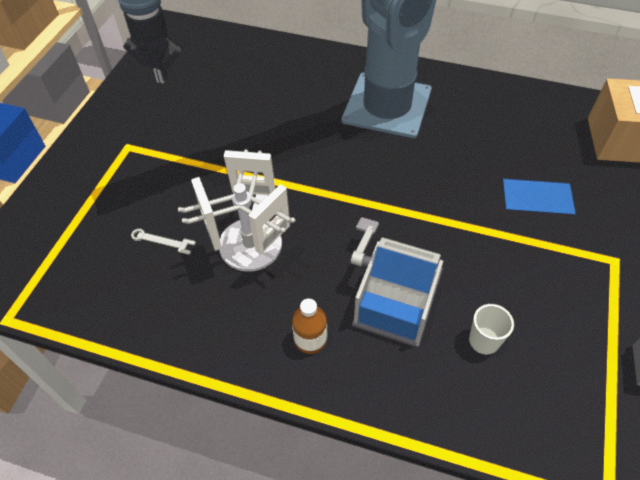

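```bash
python3 - <<'E'
from sw import *
T=cam("top");S=cam("scene")
A=[(-120,[(38,210),(21,257)]),(120,[(350,159),(385,198)])]
ang(A,T,190,(340,160),3.3)
ang(A+[(0,[(234,505),(283,498)])],T,190,(340,160),3.3)
ang([(0,[(234,505),(283,498)])]+A[:1],T,190,(340,160),3.3)
ang([(0,[(234,505),(283,498)])]+A[1:],T,190,(340,160),3.3)
ang([(-120,[(397,349),(360,385)]),(120,[(2,313),(17,352)]),(0,[(231,108),(280,113)])],S,190,(180,120),3.5)
# wrist: prediction of toe and tip
W=cam("wrist")
print("toe cnr",proj(W,place([P[0],P[1],np.radians(9.64)],[[-.15,.015,.012],[-.15,-.015,.012]])),"tip",proj(W,place([P[0],P[1],np.radians(9.64)],[[-.13,.016,.188],[-.13,-.016,.188]])))
E
```

```text
phi [190.11701525   0.57742395  -0.19918108] res [ 0.85 -0.15 -0.86  0.18]
phi [190.22352061   0.57640069  -0.19957789] res [ 0.99  0.42 -0.73  0.56 -0.27 -0.9 ]
phi [190.29687673   0.57588948  -0.19875748] res [-0.57 -0.67  0.59  0.72]
phi [190.24669469   0.57597691  -0.20061479] res [ 0.26 -0.69 -0.27  0.74]
phi [190.39404078   0.58015969  -0.1960142 ] res [-0.36 -0.49  0.5  -0.37 -0.15  1.09]
toe cnr [[116.96104531 155.67687569]
 [143.45578169 154.30238639]] tip [[-30.29639743 135.42004163]
 [ 18.31371657 132.87861277]]
```

```bash
python3 - <<'E'
import cv2,numpy as np
from workcell import regions_of,viewer,finish_job
a=cv2.imread("pics/scene0.png").astype(int);b=cv2.imread("pics/scene25.png").astype(int)
for n,(x0,y0,x1,y1) in dict(bottle=(285,295,335,355),beaker=(465,300,520,358),spanner=(125,225,180,256)).items(): print(n,np.abs(a-b)[y0:y1,x0:x1].mean())
print(finish_job())
E
```

```text
bottle 2.2415555555555557
beaker 2.0783699059561127
spanner 2.313978494623656
the job is handed in; nothing more can be done
None
```

The job is done and handed in at about 23 s of the 72 s allowed; I got no verdict back.

- **Lever and cassette:** I pressed the ejector lever to its stop. The wrist force reached about 80 N there, under the 120 N limit. The cassette rose to its expected height, and I gripped it near the top edge and drew it out along the leaning slot.
- **Hanging:** I put its window over both prongs of the free arm, about 83 mm from the axis, lowered it until it rested, and let go. It hung upright in the last pictures.
- **Turning:** I turned the loaded rack by pushing one prong with the closed fingertips, then moved the arm well away from everything.

My last checks:
- **Arm direction:** The free arm measured 190.1° to 190.4°. The toe measured 189.6° from its edges and 190.8° from its tip position and the rack axis. So the arm is within about 1° of the toe, and the spread is measurement noise I could not reduce further.
- **Bystanders:** The areas around the bottle, beaker and spanner matched the starting picture apart from image noise.
- **Off-centre hang:** The cassette looks a few millimetres off-centre sideways on its prongs, within the window's play.

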